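# Press the lids home in the sliding-tray lid press

### The arm

A 6-joint arm with a two-finger parallel gripper is mounted at the origin on a cart in front of the work surface, level with it; the furniture and walls round the work are solid. World frame = base frame: x ahead of the robot, y to its left, z up, the work surface at z = 0. Lengths are in m, angles in rad, forces in N, time in s.
With the tool pointing down it reaches from about 0.275 to 0.875 m from the base axis. Payload 12.5 kg.
Tool frame: the origin (TCP) lies midway between the tips of the shut fingers; the grasp point (between the pads) lies 19 mm behind it; z points along the fingers, y is the line along which they close (so a half turn about z gives the same grasp; the last joint's range is limited). The gripper opens to 85 mm and grips with 20 to 120 N. Pads are 22 mm wide; open, the fingers measure 114 mm over their backs; the gripper's body (76 mm by 85 mm) begins 54 mm behind the grasp point. The pads swing forward as they close: fully open they stand 13 mm farther back than shut.
Start: joints at [-1.421, 0.351, 1.652, -0, 1.139, -0.085], TCP at [0.128, -0.535, 0.231] pointing down, gripper open.
Joint ranges: [-2.75, 2.75], [-0.79, 2.1], [0.01, 2.65], [-1.57, 4.71], [0.07, 3.14], [-2.87, 2.87]. Speed limits (rad/s): [2.22, 2.22, 2.79, 3.14, 3.14, 3.14].

### API

Orientations are given as a rotation vector (axis times angle).
In Python, from plant import ctrl gives the robot as it stands.
- The arm moves only by the tool carry_out, never from a script. Its argument "rows" is a list of rows, each an object of numbers: "tx", "ty", "tz": the shift along the tool's x, y, z in m; "ax", "ay", "az": the turn, a rotation vector about the tool's x, y, z in degrees; "gripper": the finger opening in m, from 0 to 0.0854. A call has 1 to 5 rows; each row shifts and turns the commanded pose from where the row before left it, along the tool's axes as they then stand; what a row does not reach is not made up. A row lasts 1/8 s, in which the tool goes at most 62.5 mm and 10.7 degrees, less where a joint would pass 70% of its speed; a pose out of reach is approached as far as the arm can. A call with a gripper value outside its range is refused whole. The fingers move at their own pace and stop on an object; "newtons" is the grip in N (left out, the last holds). Time passes only in rows, so rows that do not move let the fingers close. It gives the time, the measured TCP pose, the force, the opening and the grip force at its end, in the units of the state.
- ctrl.get_state(): the state, without advancing time (a new reading comes with each control period).
- ctrl.get_image(name): name is "side" or "top" or "wrist"; returns a dict with "color" (400x640x3 uint8, red, green, blue), "intrinsics" (3x3 intrinsics, pixels), "origin" and "attitude" of the camera in the world; the wrist camera has in their place "hand_eye" (4x4, takes a point from camera to tool coordinates, whose origin is the TCP and whose axes are the flange's). Camera axes: x right, y down, z forward; pixel columns grow to the right and rows downward; lengths in m; the calibration is good to about 2 mm. A picture is of the moment at which its call begins: read the wrist's pose just before it. There is no depth.
- ctrl.hand_in(): hands the job in; it is judged then, once.
The state is a dict: "time": time; "qpos": joint angles; "qd": joint speeds; "effort": joint torques, N m; "position": TCP position; "tcp_rot": TCP orientation; "ft_force": force on the tool from outside, world axes, zero at the start; "wrist_torque": the same for the moment, N m; "opening": finger opening in m; "finger_force": force on a finger pad.
Only numpy, scipy, OpenCV 4.12 (cv2) and the standard library are available. Lean on these libraries where they do the work, as an engineer would, in place of code of your own. Each camera call takes 0.05 s, during which the arm holds its last target. There are 200 camera calls.

### The job

Close the pastille tins in the green lid press: press its brass spring pin flush and slide the tube out by the blue plate until the pin pops up in the other window and the wooden tray is clear of the press, then stand every tin that is out on the bench upright in a bay of the tray (one to a bay, on the tray's centre line, any order). Press the pin flush again and push the tube back by the red plate until the tray is under the press and the pin has popped up fully; then turn the black handle clockwise until the rubber pads meet the tin lids and snug it, about a quarter turn past first touch, without crushing. Leave the jar, the ribbon roll and the purple truffle box alone, and let go of everything.

Things in the scene. Friction and masses are not known exactly. Their poses are not given: they have to be found in the camera images.
- tin_1: round pastille tin, purple body with gold lid, 70 mm across the lid (body 68 mm), 36 mm high, 0.09 kg; origin at the centre of its underside, z up. It may be absent. All tins are alike.
- tin_2: round pastille tin, purple body with gold lid, 70 mm across the lid (body 68 mm), 36 mm high, 0.09 kg; origin at the centre of its underside, z up. It may be absent. All tins are alike.
- tin_3: round pastille tin, purple body with gold lid, 70 mm across the lid (body 68 mm), 36 mm high, 0.09 kg; origin at the centre of its underside, z up. It may be absent. All tins are alike.
- press: green bench-top lid press, fixed. Origin on the bench under its screw axis; z up; its y axis runs along the sliding tube, from the press toward the loading side; x runs along the bridge. Posts at x = +-149 mm (22 mm thick, 50 mm wide) carry a bridge 46 mm wide, 320 mm long, underside 122 mm and top 144 mm above the bench. A fixed inner tube runs from y = -30 to +485 mm to an end bracket 34 mm high at y = 492 mm.
- tray_mid (a point): middle of the upper face of the wooden tray, which is 252 mm (x) by 88 mm (y), its face 42 mm above the bench; axes parallel to the press's axes. Three bays lie in a row along x, centred at x = -82, 0 and +82 mm, each 76 mm long between dark cross bars 6 mm thick and 8 mm high; bar ends turn along the edges (inner face at y = +-37 mm), leaving a 38 mm gap for a finger on either y side of each bay.
- carriage (a joint): travel of the sliding tube and its tray along the press's -y axis, m: 0.150 with the tray under the press (start), 0 in the loading position (the tray is clear of the press, 150 mm from its axis). The pin locks it (about 1 mm of play) at both; end stops at -0.003 and 0.157. It slides with about 1 N of friction.
- load_window (a point): centre of the 18 mm square window in the upper face of the sliding aluminium tube (32 mm wide, upper face 34 mm above the bench), 135 mm along +y from tray_mid; the pin stands up through it in the loading position. An upright red thumb plate (8 mm thick, 40 mm wide, top 22 mm above the tube's face) stands across the tube on the tray's side of it, its near face 17 mm from the window's centre in -y: push it toward -y (into the press) with the fingertip that holds the pin down.
- press_window (a point): centre of the second window of the same tube, 150 mm along +y from the first; the pin pops up in it when the tray is under the press. A blue thumb plate like the red one stands 17 mm beyond it in +y, for pushing the tray back out.
- pin_top (a point): top of the brass round-headed spring pin, 16 mm in diameter, in the fixed inner tube at y = +285 mm of the press; up, it stands 7.5 mm above the tube's face (41.5 mm above the bench). It does not move along the tube.
- pin (a joint): how far the pin is pressed down, m: 0 up (locked in a window), 0.0075 flush with the tube's face, 0.010 when it rides hidden under the tube between the windows. Pressing it flush takes about 4 N; held flush, about 3 N along the tube makes its round head duck under the window's edge, and it then stays down by itself until a window comes.
- handle (a joint): angle of the press's black handle, rad; grows as it is turned clockwise seen from above and lowers the screw with it by 3 mm per rad (19 mm a turn); range 0 to 6.8, starting between 0 and 0.8. It turns against 0.15 N m of friction and stays where it is left.
- handle_grip (a point): on the screw axis, 11 mm below the top of the handle's upright bar grip (60 mm long along this point's x axis, 12 mm thick along y, 30 mm high); 215 mm above the bench at handle angle 0, sinking 3 mm per rad. The point turns with the handle.
- platen: bar on the screw under the bridge, carrying three rubber pads (76 x 60 mm), one over each bay, each sprung 1 N/mm. Origin on the screw axis, at bench height at handle angle 0, sinking with the bar; pad faces 90 mm above the origin when free. Lids of tins on the tray are 78 mm above the bench, so the pads touch at handle angle 4.0; each further rad adds 3 N on each tin.
- sweet_jar: jar of marshmallows with white lid, 69 mm across, 107 mm high; bystander; origin at the centre of its underside
- ribbon: roll of pink satin ribbon with a loose tail, 92 x 116 x 25 mm; bystander; origin at the centre of its underside
- ballotin: closed purple card box of truffles, 67 x 93 x 46 mm; bystander; origin at the centre of its underside

How it is judged:
On the way, in this order (a step that is already met when the one before it is completed fails the run):
1. the spring pin is pressed flush in the press window (value of joint pin above 0.0062 m and value of joint carriage above 0.12 m), for 0.05 s.
2. the tube is locked in the loading position and every tin stands in the tray, in the loading position (x of tin_1 in the frame of tray_mid between -0.1 and 0.1 m and y of tin_1 in the frame of tray_mid between -0.016 and 0.016 m and z of tin_1 in the frame of tray_mid between -0.004 and 0.004 m and angle between each of tin_1, tin_2, tin_3's own z axis and vertical below 0.06 rad and x of tin_2 in the frame of tray_mid between -0.1 and 0.1 m and y of tin_2 in the frame of tray_mid between -0.016 and 0.016 m and z of tin_2 in the frame of tray_mid between -0.004 and 0.004 m and x of tin_3 in the frame of tray_mid between -0.1 and 0.1 m and y of tin_3 in the frame of tray_mid between -0.016 and 0.016 m and z of tin_3 in the frame of tray_mid between -0.004 and 0.004 m and value of joint carriage between -0.004 and 0.004 m and value of joint pin below 0.002 m), for 0.3 s.
3. the spring pin is pressed flush in the loading window (value of joint pin above 0.0062 m and value of joint carriage below 0.03 m), for 0.05 s.
4. the tray is under the press with the pin popped up in the second window, the tins still standing in it (x of tin_1 in the frame of tray_mid between -0.1 and 0.1 m and y of tin_1 in the frame of tray_mid between -0.016 and 0.016 m and z of tin_1 in the frame of tray_mid between -0.004 and 0.004 m and angle between each of tin_1, tin_2, tin_3's own z axis and vertical below 0.06 rad and x of tin_2 in the frame of tray_mid between -0.1 and 0.1 m and y of tin_2 in the frame of tray_mid between -0.016 and 0.016 m and z of tin_2 in the frame of tray_mid between -0.004 and 0.004 m and x of tin_3 in the frame of tray_mid between -0.1 and 0.1 m and y of tin_3 in the frame of tray_mid between -0.016 and 0.016 m and z of tin_3 in the frame of tray_mid between -0.004 and 0.004 m and value of joint carriage between 0.146 and 0.154 m and value of joint pin below 0.002 m), for 0.3 s.
At the end, for the whole second after the job is handed in: Every tin present stands upright in the tray (centre within 16 mm of the tray's centre line, foot on the tray), the tube is locked under the press (travel 146 to 154 mm, pin up to within 2 mm), and the platen bears on every tin with more than 1.5 N each, and less than 22 N in all (all of step 4 and contact force between platen and anything else below 22 N and contact force between platen and tin_1 above 1.5 N and contact force between platen and tin_2 above 1.5 N and contact force between platen and tin_3 above 1.5 N and linear speed of each of tin_1, tin_2, tin_3 below 0.02 m/s); the robot touches nothing.
It fails at once if the jar is displaced by more than 3 cm (distance of sweet_jar from where it was at the start of the episode above 0.03 m).
It fails at once if the ribbon roll is displaced by more than 3 cm (distance of ribbon from where it was at the start of the episode above 0.03 m).
It fails at once if the truffle box is displaced by more than 3 cm (distance of ballotin from where it was at the start of the episode above 0.03 m).
Of tin_1, tin_2, tin_3 only 2 to 3 are there at a start; the rules pass over those that are not, and their reading is None.
At some moment in a run one of tin_1, tin_2, tin_3 may be knocked a few centimetres aside while the robot is not near it.
Once in a run the grip may slacken for a moment while it holds something.
It also fails if it takes over 208 s, if anything falls off the work surface, if the arm or the gripper's body presses on something with over 40 N, if the wrist force passes 120 N, or if a joint passes its speed limit or range.

## Working session

There is one attempt and no reset: what is moved stays moved. The work goes in short steps, Python scripts to look and compute and a tool call to move; the robot and the scene stay as the last step left them, time stands still between calls to the robot, and variables do not carry over. Pictures are saved under pics/ and viewed, at most 14 in all, crops included, and the job is handed in when it is done.

Besides the shell and the picture viewer there is one more tool, called after "Call:" by a JSON object that holds its "fn" and its "kwargs", one argument or row to a line. carry_out: Moves the arm, as the interface text tells. Its arguments: {"type":"object","properties":{"rows":{"type":"array","items":{"type":"object","properties":{"tx":{"type":"number"},"ty":{"type":"number"},"tz":{"type":"number"},"ax":{"type":"number"},"ay":{"type":"number"},"az":{"type":"number"},"gripper":{"type":"number"}}}},"newtons":{"type":"number"}},"required":["rows"]}

```bash
mkdir -p pics; ls; cat > h.py <<'E'
import numpy as np, cv2
from scipy.spatial.transform import Rotation as R
from plant import ctrl
def snap(n,f):
    s=ctrl.get_state(); im=ctrl.get_image(n); cv2.imwrite('pics/'+f,im['color'][:,:,::-1]); 
    K=np.array(im['intrinsics'])
    if n=='wrist':
        T=np.eye(4);T[:3,:3]=R.from_rotvec(s['tcp_rot']).as_matrix();T[:3,3]=s['position'];T=T@np.array(im['hand_eye'])
        o,A=T[:3,3],T[:3,:3]
    else:
        o=np.array(im['origin']);A=np.array(im['attitude'])
        A=A if A.shape==(3,3) else R.from_rotvec(A).as_matrix()
    np.savez('pics/'+f+'.npz',K=K,o=o,A=A); return im
def ray(f,u,v,z):
    d=np.load('pics/'+f+'.npz'); r=d['A']@np.linalg.inv(d['K'])@[u,v,1]; return d['o']+r*(z-d['o'][2])/r[2]
def proj(f,p):
    d=np.load('pics/'+f+'.npz'); q=d['K']@(d['A'].T@(np.array(p)-d['o'])); return q[:2]/q[2]
E
python3 - <<'E'
from h import *
for n in('top','side','wrist'):
    im=snap(n,n+'0.png'); d=np.load('pics/'+n+'0.png.npz'); print(n,d['o'],d['A'].round(3).tolist(),d['K'].tolist())
s=ctrl.get_state();print({k:np.round(v,4).tolist() for k,v in s.items()})
E
```

```text
pics
top [0.41940819 0.01889723 1.29556794] [[-0.011, -0.995, 0.099], [-1.0, 0.01, -0.009], [0.008, -0.099, -0.995]] [[392.43556758329424, 0.0, 321.5391730344338], [0.0, 392.43556758329424, 204.22056309705192], [0.0, 0.0, 1.0]]
side [-0.20413429 -0.98876509  1.19754309] [[0.786, -0.412, 0.461], [-0.618, -0.511, 0.597], [-0.01, -0.754, -0.657]] [[443.3721067622688, 0.0, 325.66937322738517], [0.0, 443.3721067622688, 199.61405998933373], [0.0, 0.0, 1.0]]
wrist [ 0.20361804 -0.51719124  0.37332974] [[0.232, -0.928, -0.293], [-0.973, -0.222, -0.068], [-0.002, 0.301, -0.954]] [[318.3853258699708, 0.0, 320.7318025229744], [0.0, 318.3853258699708, 196.56131876900676], [0.0, 0.0, 1.0]]
{'time': 0.15, 'qpos': [-1.4206, 0.3511, 1.6522, 0.0, 1.1391, -0.0845], 'qd': [0.0001, -0.0013, -0.0032, -0.0002, -0.0008, 0.0002], 'effort': [0.0003, -50.6251, -29.1502, -0.0001, 0.0033, 0.0], 'position': [0.128, -0.5347, 0.2309], 'tcp_rot': [-3.1191, -0.3678, 0.0], 'ft_force': [-0.0516, -0.2806, -0.3875], 'wrist_torque': [0.0434, 0.0044, -0.0135], 'finger_force': 0.0, 'opening': 0.0856}
```

View pics/top0.png

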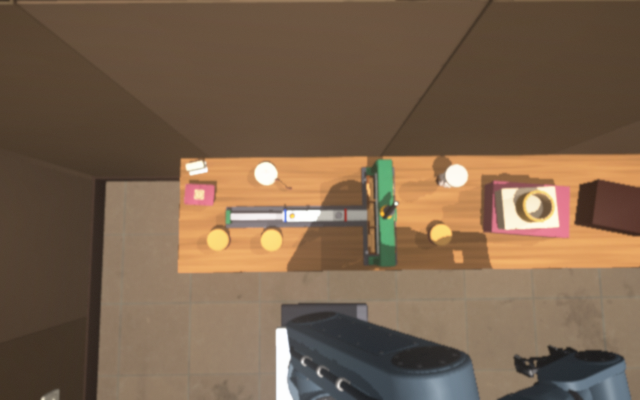

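View pics/side0.png

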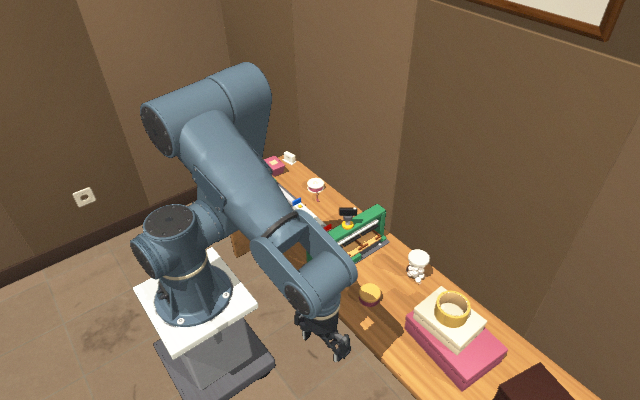

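```bash
python3 - <<'E'
from h import *
im=cv2.imread('pics/top0.png')
cv2.imwrite('pics/top0c.png',cv2.resize(im[150:280,175:475],None,fx=2.66,fy=2.66,interpolation=cv2.INTER_CUBIC))
E
```

```text
(no output)
```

View pics/top0c.png

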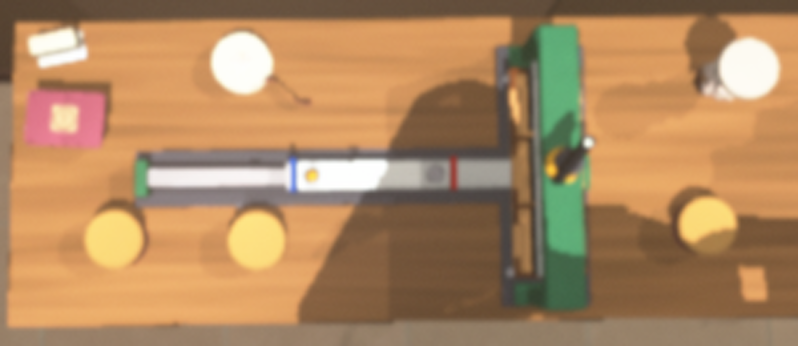

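```bash
python3 - <<'E'
from h import *
P=dict(pin=(311,176,.0415),blue=(293,175,.056),red=(454,173.5,.056),brk=(141,176,.034),tA=(114,239,.036),tB=(257,239,.036),tC=(708,225,.036),
 b1=(538,27,.144),b2=(577,27,.144),b3=(545,308,.144),b4=(588,308,.144),jar=(748,68,.107),rib=(242,63,.025),box=(65,120,.046),lw=(435,174,.034), edge0=(8,325,0),edge1=(790,318,0),edgeback=(15,22,0))
for k,(u,v,z) in P.items(): print(k,ray('top0.png',175+u/2.66,150+v/2.66,z).round(4))
E
```

```text
pin [0.5067 0.1023 0.0415]
blue [0.5071 0.1227 0.056 ]
red [ 0.5069 -0.0688  0.056 ]
brk [0.5093 0.3081 0.034 ]
tA [0.4338 0.339  0.036 ]
tB [0.432  0.1677 0.036 ]
tC [ 0.4429 -0.3757  0.036 ]
b1 [ 0.6645 -0.1597  0.144 ]
b2 [ 0.6641 -0.2036  0.144 ]
b3 [ 0.3524 -0.1596  0.144 ]
b4 [ 0.3518 -0.2066  0.144 ]
jar [ 0.622  -0.4073  0.107 ]
rib [0.6481 0.1878 0.025 ]
box [0.5769 0.3974 0.046 ]
lw [ 0.5081 -0.0473  0.034 ]
edge0 [0.3309 0.4759 0.    ]
edge1 [ 0.3283 -0.4835  0.    ]
edgeback [0.7076 0.4766 0.    ]
```

Call:
{"fn": "carry_out", "kwargs": {
  "rows": [
    {"az": 6.7,"tz": -0.03,"gripper": 0},
    {"az": 6.75},
    {"tx": 0.025,"ty": -0.05},
    {"tx": 0.025,"ty": -0.05},
    {"tx": 0.025,"ty": -0.05}
  ]
}}

```text
schema error: expected keys tx, ty, tz, ax, ay, az, gripper
```

Call:
{"fn": "carry_out", "kwargs": {
  "rows": [
    {"tx": 0.025,"ty": -0.05},
    {"tx": 0.025,"ty": -0.05},
    {"tx": 0.025,"ty": -0.05},
    {"tx": 0.025,"ty": -0.05},
    {"tx": 0.025,"ty": -0.05}
  ]
}}

```text
schema error: expected keys tx, ty, tz, ax, ay, az, gripper
```

Call:
{"fn": "carry_out", "kwargs": {
  "rows": [
    {"tx": 0.025,"ty": -0.05},
    {"tx": 0.025,"ty": -0.05},
    {"tx": 0.025,"ty": -0.05},
    {"tx": 0.025,"ty": -0.05},
    {}
  ]
}}

```text
schema error: expected keys tx, ty, tz, ax, ay, az, gripper
```

```bash
python3 - <<'E'
from h import *
snap('wrist','w1.png')
s=ctrl.get_state();print({k:np.round(s[k],4).tolist() for k in('time','qpos','position','tcp_rot','ft_force')})
E
```

```text
{'time': 0.2, 'qpos': [-1.4206, 0.351, 1.6522, -0.0, 1.1391, -0.0846], 'position': [0.128, -0.5347, 0.231], 'tcp_rot': [-3.1192, -0.3679, 0.0], 'ft_force': [0.4217, -1.1448, 0.5904]}
```

View pics/w1.png

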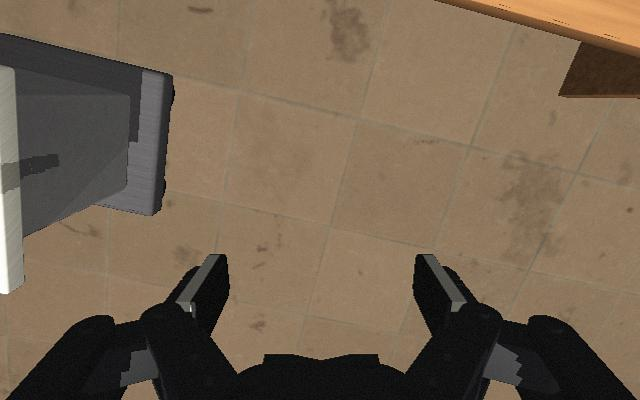

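The move was refused, so the picture shows only floor and the open fingers. Every row needs all seven keys.

Call:
{"fn": "carry_out", "kwargs": {
  "rows": [
    {"tx": 0,"ty": 0,"tz": -0.03,"ax": 0,"ay": 0,"az": 6.7,"gripper": 0},
    {"tx": 0,"ty": 0,"tz": 0,"ax": 0,"ay": 0,"az": 6.75,"gripper": 0},
    {"tx": 0.025,"ty": -0.05,"tz": 0,"ax": 0,"ay": 0,"az": 0,"gripper": 0},
    {"tx": 0.025,"ty": -0.05,"tz": 0,"ax": 0,"ay": 0,"az": 0,"gripper": 0},
    {"tx": 0.025,"ty": -0.05,"tz": 0,"ax": 0,"ay": 0,"az": 0,"gripper": 0}
  ]
}}

```text
time: 0.82
position: [0.2034, -0.3833, 0.2612]
tcp_rot: [-3.141, 0.001, -0.0]
ft_force: [-0.0, -0.0, 0.1]
opening: -0.0001
finger_force: 0.0
```

Call:
{"fn": "carry_out", "kwargs": {
  "rows": [
    {"tx": 0.025,"ty": -0.05,"tz": 0,"ax": 0,"ay": 0,"az": 0,"gripper": 0},
    {"tx": 0.025,"ty": -0.05,"tz": 0,"ax": 0,"ay": 0,"az": 0,"gripper": 0},
    {"tx": 0.025,"ty": -0.05,"tz": 0,"ax": 0,"ay": 0,"az": 0,"gripper": 0},
    {"tx": 0.025,"ty": -0.05,"tz": 0,"ax": 0,"ay": 0,"az": 0,"gripper": 0},
    {"tx": 0.025,"ty": -0.05,"tz": 0,"ax": 0,"ay": 0,"az": 0,"gripper": 0}
  ]
}}

```text
time: 1.45
position: [0.3284, -0.1332, 0.2615]
tcp_rot: [3.141, -0.0, 0.001]
ft_force: [0.3, -0.1, -0.2]
opening: 0.0003
finger_force: 0.0
```

Call:
{"fn": "carry_out", "kwargs": {
  "rows": [
    {"tx": 0.025,"ty": -0.05,"tz": 0,"ax": 0,"ay": 0,"az": 0,"gripper": 0},
    {"tx": 0.025,"ty": -0.05,"tz": 0,"ax": 0,"ay": 0,"az": 0,"gripper": 0},
    {"tx": 0.025,"ty": -0.05,"tz": 0,"ax": 0,"ay": 0,"az": 0,"gripper": 0},
    {"tx": 0.025,"ty": -0.05,"tz": 0,"ax": 0,"ay": 0,"az": 0,"gripper": 0},
    {"tx": 0,"ty": 0,"tz": 0,"ax": 0,"ay": 0,"az": 0,"gripper": 0}
  ]
}}

```text
time: 2.08
position: [0.4286, 0.0678, 0.261]
tcp_rot: [-3.141, -0.007, 0.0]
ft_force: [-0.0, -0.4, -0.2]
opening: -0.0007
finger_force: 0.0
```

```bash
python3 - <<'E'
from h import *
snap('wrist','w1.png')
s=ctrl.get_state();print({k:np.round(s[k],4).tolist() for k in('time','qpos','position','tcp_rot','ft_force')})
E
```

```text
{'time': 2.125, 'qpos': [0.0461, 0.1003, 1.8959, -0.0001, 1.1463, 1.6138], 'position': [0.428, 0.0662, 0.2609], 'tcp_rot': [3.1414, 0.0049, -0.0013], 'ft_force': [0.7546, -0.0532, -0.2158]}
```

View pics/w1.png

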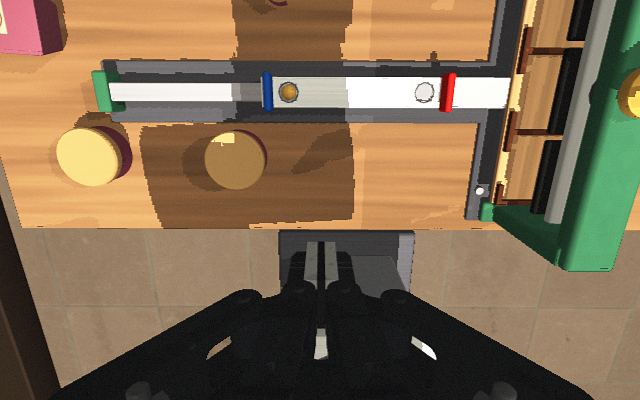

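The wrist view shows the pin at (288.5,91.5), the empty window at (424.5,92), the blue plate at (267,91), the red plate at (448,92), and the tin lids at (90,157) and (235,160).

```bash
python3 - <<'E'
from h import *
P=dict(pin=(288.5,91.,.0415),pinbase=(288.5,92.5,.034),lw=(424.5,92,.034),blue=(268,91,.056),blueb=(274,108,.034),red=(449,92,.056),tA=(90,156.5,.036),tB=(235,160,.036),brkTop=(103,72,.034),brkBot=(103,111,.034),tubeL=(110,92,.030),tubeU=(500,77,.034),tubeD=(500,107,.034))
for k,(u,v,z) in P.items(): print(k,ray('w1.png',u,v,z).round(4))
E
```

```text
pin [0.5115 0.1029 0.0415]
pinbase [0.51   0.1037 0.034 ]
lw [ 0.5111 -0.0463  0.034 ]
blue [0.5112 0.1227 0.056 ]
blueb [0.4934 0.1203 0.034 ]
red [ 0.5109 -0.0649  0.056 ]
tA [0.4382 0.3367 0.036 ]
tB [0.4348 0.168  0.036 ]
brkTop [0.5304 0.3042 0.034 ]
brkBot [0.4895 0.3125 0.034 ]
tubeL [0.5098 0.3032 0.03  ]
tubeU [ 0.5268 -0.1267  0.034 ]
tubeD [ 0.4954 -0.1322  0.034 ]
```

Call:
{"fn": "carry_out", "kwargs": {
  "rows": [
    {"tx": 0.04,"ty": -0.017,"tz": 0.03,"ax": 0,"ay": 0,"az": 0,"gripper": 0},
    {"tx": 0.041,"ty": -0.017,"tz": 0.04,"ax": 0,"ay": 0,"az": 0,"gripper": 0},
    {"tx": 0,"ty": 0,"tz": 0.06,"ax": 0,"ay": 0,"az": 0,"gripper": 0},
    {"tx": 0,"ty": 0,"tz": 0.06,"ax": 0,"ay": 0,"az": 0,"gripper": 0},
    {"tx": 0,"ty": 0,"tz": 0,"ax": 0,"ay": 0,"az": 0,"gripper": 0}
  ]
}}

```text
time: 2.75
position: [0.5062, 0.0977, 0.0684]
tcp_rot: [3.141, -0.002, -0.013]
ft_force: [0.3, -0.7, 1.0]
opening: -0.0002
finger_force: 0.0
```

Call:
{"fn": "carry_out", "kwargs": {
  "rows": [
    {"tx": 0,"ty": 0,"tz": 0.014,"ax": 0,"ay": 0,"az": 0,"gripper": 0},
    {"tx": 0,"ty": 0,"tz": 0.012,"ax": 0,"ay": 0,"az": 0,"gripper": 0},
    {"tx": 0,"ty": 0,"tz": 0.003,"ax": 0,"ay": 0,"az": 0,"gripper": 0},
    {"tx": 0,"ty": 0,"tz": 0,"ax": 0,"ay": 0,"az": 0,"gripper": 0}
  ]
}}

```text
time: 3.25
position: [0.5092, 0.0992, 0.0428]
tcp_rot: [-3.142, -0.0, -0.001]
ft_force: [0.5, -0.2, -0.3]
opening: -0.0001
finger_force: 0.0
```

Call:
{"fn": "carry_out", "kwargs": {
  "rows": [
    {"tx": 0,"ty": -0.002,"tz": 0.003,"ax": 0,"ay": 0,"az": 0,"gripper": 0},
    {"tx": 0,"ty": 0,"tz": 0.003,"ax": 0,"ay": 0,"az": 0,"gripper": 0},
    {"tx": 0,"ty": 0,"tz": 0.002,"ax": 0,"ay": 0,"az": 0,"gripper": 0},
    {"tx": 0,"ty": 0,"tz": 0,"ax": 0,"ay": 0,"az": 0,"gripper": 0}
  ]
}}

```text
time: 3.75
position: [0.5093, 0.1012, 0.0344]
tcp_rot: [-3.141, -0.0, -0.001]
ft_force: [1.4, 0.8, 3.3]
opening: -0.0
finger_force: 1.8
```

Call:
{"fn": "carry_out", "kwargs": {
  "rows": [
    {"tx": 0,"ty": 0,"tz": 0.0004,"ax": 0,"ay": 0,"az": 0,"gripper": 0},
    {"tx": 0,"ty": -0.003,"tz": 0,"ax": 0,"ay": 0,"az": 0,"gripper": 0},
    {"tx": 0,"ty": -0.003,"tz": 0,"ax": 0,"ay": 0,"az": 0,"gripper": 0},
    {"tx": 0,"ty": -0.003,"tz": 0,"ax": 0,"ay": 0,"az": 0,"gripper": 0},
    {"tx": 0,"ty": -0.003,"tz": 0,"ax": 0,"ay": 0,"az": 0,"gripper": 0}
  ]
}}

```text
time: 4.38
position: [0.5088, 0.1131, 0.0339]
tcp_rot: [3.141, 0.001, -0.001]
ft_force: [-0.1, -10.7, 5.2]
opening: -0.0002
finger_force: 6.4
```

Call:
{"fn": "carry_out", "kwargs": {
  "rows": [
    {"tx": 0,"ty": -0.001,"tz": 0,"ax": 0,"ay": 0,"az": 0,"gripper": 0},
    {"tx": 0,"ty": -0.001,"tz": 0,"ax": 0,"ay": 0,"az": 0,"gripper": 0},
    {"tx": 0,"ty": 0,"tz": 0,"ax": 0,"ay": 0,"az": 0,"gripper": 0}
  ]
}}

```text
time: 4.75
position: [0.5088, 0.1154, 0.034]
tcp_rot: [-3.141, -0.0, 0.0]
ft_force: [-0.2, -1.2, 5.5]
opening: -0.0003
finger_force: 2.6
```

```bash
python3 - <<'E'
from h import *
snap('wrist','w2.png')
im=cv2.imread('pics/w2.png');cv2.imwrite('pics/w2c.png',cv2.resize(im[:300,170:500],None,fx=2,fy=2))
E
```

```text
(no output)
```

View pics/w2c.png

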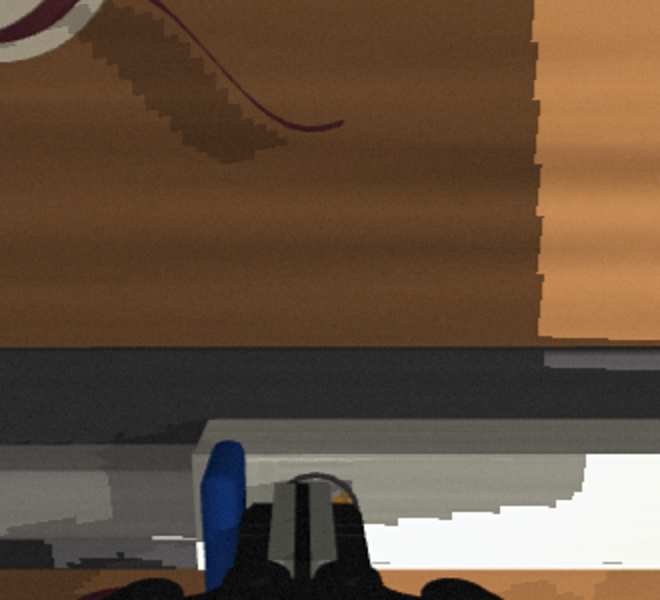

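Call:
{"fn": "carry_out", "kwargs": {
  "rows": [
    {"tx": 0,"ty": -0.004,"tz": 0,"ax": 0,"ay": 0,"az": 0,"gripper": 0},
    {"tx": 0,"ty": -0.006,"tz": 0,"ax": 0,"ay": 0,"az": 0,"gripper": 0},
    {"tx": 0,"ty": -0.008,"tz": 0,"ax": 0,"ay": 0,"az": 0,"gripper": 0},
    {"tx": 0,"ty": -0.008,"tz": -0.001,"ax": 0,"ay": 0,"az": 0,"gripper": 0},
    {"tx": 0,"ty": -0.008,"tz": 0,"ax": 0,"ay": 0,"az": 0,"gripper": 0}
  ]
}}

```text
time: 5.42
position: [0.5085, 0.1494, 0.0345]
tcp_rot: [3.141, 0.0, -0.002]
ft_force: [1.2, -4.6, -1.5]
opening: -0.0002
finger_force: 2.2
```

Call:
{"fn": "carry_out", "kwargs": {
  "rows": [
    {"tx": 0,"ty": -0.012,"tz": 0,"ax": 0,"ay": 0,"az": 0,"gripper": 0},
    {"tx": 0,"ty": -0.012,"tz": 0,"ax": 0,"ay": 0,"az": 0,"gripper": 0},
    {"tx": 0,"ty": -0.012,"tz": 0,"ax": 0,"ay": 0,"az": 0,"gripper": 0},
    {"tx": 0,"ty": -0.012,"tz": 0,"ax": 0,"ay": 0,"az": 0,"gripper": 0},
    {"tx": 0,"ty": -0.012,"tz": 0,"ax": 0,"ay": 0,"az": 0,"gripper": 0}
  ]
}}

```text
time: 6.05
position: [0.5085, 0.2099, 0.0347]
tcp_rot: [3.141, 0.0, -0.001]
ft_force: [-0.8, -4.3, -3.3]
opening: -0.0001
finger_force: 2.4
```

Call:
{"fn": "carry_out", "kwargs": {
  "rows": [
    {"tx": 0,"ty": -0.01,"tz": 0,"ax": 0,"ay": 0,"az": 0,"gripper": 0},
    {"tx": 0,"ty": -0.01,"tz": 0,"ax": 0,"ay": 0,"az": 0,"gripper": 0},
    {"tx": 0,"ty": -0.01,"tz": 0,"ax": 0,"ay": 0,"az": 0,"gripper": 0},
    {"tx": 0,"ty": -0.006,"tz": 0,"ax": 0,"ay": 0,"az": 0,"gripper": 0},
    {"tx": 0,"ty": -0.004,"tz": 0,"ax": 0,"ay": 0,"az": 0,"gripper": 0}
  ]
}}

```text
time: 6.68
position: [0.509, 0.2496, 0.035]
tcp_rot: [-3.141, -0.0, -0.0]
ft_force: [-0.8, -1.3, -0.3]
opening: 0.0001
finger_force: 1.0
```

Call:
{"fn": "carry_out", "kwargs": {
  "rows": [
    {"tx": 0,"ty": -0.002,"tz": 0,"ax": 0,"ay": 0,"az": 0,"gripper": 0},
    {"tx": 0,"ty": -0.002,"tz": 0,"ax": 0,"ay": 0,"az": 0,"gripper": 0},
    {"tx": 0,"ty": -0.002,"tz": 0,"ax": 0,"ay": 0,"az": 0,"gripper": 0}
  ]
}}

```text
time: 7.05
position: [0.5093, 0.2554, 0.0352]
tcp_rot: [-3.141, 0.0, -0.001]
ft_force: [0.0, 0.0, 0.5]
opening: -0.0001
finger_force: 0.0
```

Call:
{"fn": "carry_out", "kwargs": {
  "rows": [
    {"tx": 0,"ty": -0.001,"tz": 0,"ax": 0,"ay": 0,"az": 0,"gripper": 0},
    {"tx": 0,"ty": -0.001,"tz": 0,"ax": 0,"ay": 0,"az": 0,"gripper": 0},
    {"tx": 0,"ty": -0.001,"tz": 0,"ax": 0,"ay": 0,"az": 0,"gripper": 0}
  ]
}}

```text
time: 7.42
position: [0.509, 0.2582, 0.0349]
tcp_rot: [-3.142, -0.0, -0.0]
ft_force: [0.2, 0.0, 0.3]
opening: -0.0001
finger_force: 0.0
```

Call:
{"fn": "carry_out", "kwargs": {
  "rows": [
    {"tx": 0,"ty": -0.001,"tz": 0,"ax": 0,"ay": 0,"az": 0,"gripper": 0},
    {"tx": 0,"ty": -0.001,"tz": 0,"ax": 0,"ay": 0,"az": 0,"gripper": 0}
  ]
}}

```text
time: 7.68
position: [0.5089, 0.2594, 0.0348]
tcp_rot: [3.14, 0.001, -0.001]
ft_force: [-0.2, -10.0, 2.3]
opening: -0.0001
finger_force: 5.1
```

Call:
{"fn": "carry_out", "kwargs": {
  "rows": [
    {"tx": 0,"ty": 0.004,"tz": 0,"ax": 0,"ay": 0,"az": 0,"gripper": 0},
    {"tx": 0,"ty": 0.001,"tz": -0.03,"ax": 0,"ay": 0,"az": 0,"gripper": 0},
    {"tx": -0.02,"ty": 0.03,"tz": -0.05,"ax": 0,"ay": 0,"az": 0,"gripper": 0.085},
    {"tx": -0.03,"ty": 0.03,"tz": -0.045,"ax": 0,"ay": 0,"az": 0,"gripper": 0.085},
    {"tx": -0.025,"ty": 0.05,"tz": 0,"ax": 0,"ay": 0,"az": 0,"gripper": 0.085}
  ]
}}

```text
time: 8.3
position: [0.4346, 0.1451, 0.1627]
tcp_rot: [-3.14, -0.002, -0.009]
ft_force: [0.4, -1.4, -0.3]
opening: 0.0544
finger_force: 0.0
```

Call:
{"fn": "carry_out", "kwargs": {
  "rows": [
    {"tx": 0,"ty": 0.045,"tz": 0,"ax": 0,"ay": 0,"az": 0,"gripper": 0.085},
    {"tx": 0,"ty": 0,"tz": 0,"ax": 0,"ay": 0,"az": 0,"gripper": 0.085},
    {"tx": 0,"ty": 0,"tz": 0,"ax": 0,"ay": 0,"az": 0,"gripper": 0.085}
  ]
}}

```text
time: 8.68
position: [0.4341, 0.1004, 0.16]
tcp_rot: [-3.141, 0.001, -0.001]
ft_force: [0.8, -0.3, 0.6]
opening: 0.0848
finger_force: 0.0
```

```bash
python3 - <<'E'
from h import *
snap('wrist','w3.png')
s=ctrl.get_state();print({k:np.round(s[k],4).tolist() for k in('time','qpos','position','tcp_rot','ft_force')})
E
```

```text
{'time': 8.725, 'qpos': [0.1233, 0.2617, 1.9818, 0.0003, 0.8979, 1.6936], 'position': [0.4341, 0.1007, 0.1599], 'tcp_rot': [-3.1413, -0.0005, -0.0003], 'ft_force': [0.1215, 0.3664, -0.2954]}
```

View pics/w3.png

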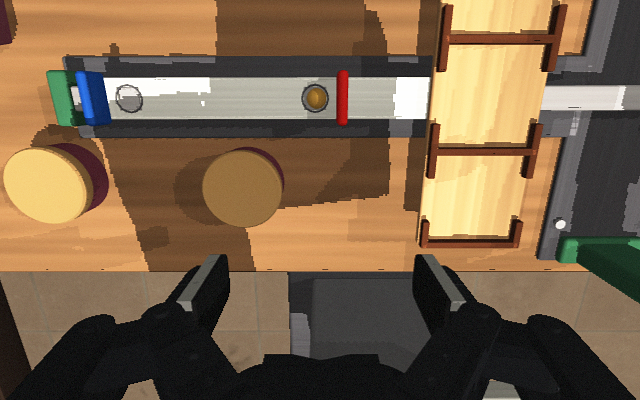

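The tube is locked: the pin stands in the load window at (316,97) and the tray is out. The lids are at (49,184.5) and (243,187.5). The tray's bars cross at about (503,38), (485,151) and (471,242).

```bash
python3 - <<'E'
from h import *
P=dict(pin=(316,95,.0415),pinw=(315,98,.034),A=(49,184.5,.036),B=(243,187.5,.036),bar1=(503,38,.05),bar2=(485,150.5,.05),bar3=(471,241,.05),
 l1=(446,38,.05),r1=(561,38,.05),l2=(433,151,.05),r2=(537,150,.05),l3=(422,243,.05),r3=(519,240,.05))
for k,(u,v,z) in P.items(): print(k,ray('w3.png',u,v,z).round(4))
E
```

```text
pin [0.5128 0.1039 0.0415]
pinw [0.5105 0.1049 0.034 ]
A [0.4391 0.3363 0.036 ]
B [0.4362 0.168  0.036 ]
bar1 [ 0.5516 -0.0307  0.05  ]
bar2 [ 0.4706 -0.0303  0.05  ]
bar3 [ 0.3917 -0.0302  0.05  ]
l1 [0.5516 0.0102 0.05  ]
r1 [ 0.5515 -0.0724  0.05  ]
l2 [0.4702 0.011  0.05  ]
r2 [ 0.4709 -0.0715  0.05  ]
l3 [0.3898 0.0122 0.05  ]
r3 [ 0.3926 -0.0717  0.05  ]
```

Call:
{"fn": "carry_out", "kwargs": {
  "newtons": 40,
  "rows": [
    {"tx": 0.001,"ty": -0.034,"tz": 0.03,"ax": 0,"ay": 0,"az": 0,"gripper": 0.085},
    {"tx": 0.001,"ty": -0.0335,"tz": 0.03,"ax": 0,"ay": 0,"az": 0,"gripper": 0.085},
    {"tx": 0,"ty": 0,"tz": 0.03,"ax": 0,"ay": 0,"az": 0,"gripper": 0.085},
    {"tx": 0,"ty": 0,"tz": 0.03,"ax": 0,"ay": 0,"az": 0,"gripper": 0.085},
    {"tx": 0,"ty": 0,"tz": 0,"ax": 0,"ay": 0,"az": 0,"gripper": 0.085}
  ]
}}

```text
time: 9.35
position: [0.4346, 0.1682, 0.0383]
tcp_rot: [3.141, 0.002, -0.006]
ft_force: [0.1, 0.3, 0.1]
opening: 0.0848
finger_force: 0.0
```

Call:
{"fn": "carry_out", "kwargs": {
  "newtons": 40,
  "rows": [
    {"tx": 0,"ty": 0,"tz": 0.018,"ax": 0,"ay": 0,"az": 0,"gripper": 0.085},
    {"tx": 0,"ty": 0,"tz": 0.018,"ax": 0,"ay": 0,"az": 0,"gripper": 0.085},
    {"tx": 0,"ty": 0,"tz": 0,"ax": 0,"ay": 0,"az": 0,"gripper": 0.06},
    {"tx": 0,"ty": 0,"tz": 0,"ax": 0,"ay": 0,"az": 0,"gripper": 0.06},
    {"tx": 0,"ty": 0,"tz": 0,"ax": 0,"ay": 0,"az": 0,"gripper": 0.06}
  ]
}}

```text
time: 9.98
position: [0.4364, 0.1679, 0.0048]
tcp_rot: [-3.141, -0.0, -0.002]
ft_force: [-0.7, 0.2, -1.0]
opening: 0.0685
finger_force: 45.2
```

Call:
{"fn": "carry_out", "kwargs": {
  "rows": [
    {"tx": 0,"ty": 0,"tz": -0.03,"ax": 0,"ay": 0,"az": 0,"gripper": 0.06},
    {"tx": 0,"ty": 0,"tz": -0.056,"ax": 0,"ay": 0,"az": 0,"gripper": 0.06},
    {"tx": -0.003,"ty": 0.04,"tz": 0,"ax": 0,"ay": 0,"az": 0,"gripper": 0.06},
    {"tx": -0.004,"ty": 0.04,"tz": 0,"ax": 0,"ay": 0,"az": 0,"gripper": 0.06},
    {"tx": 0,"ty": 0.04,"tz": 0,"ax": 0,"ay": 0,"az": 0,"gripper": 0.06}
  ]
}}

```text
time: 10.6
position: [0.4288, 0.0466, 0.0906]
tcp_rot: [-3.142, -0.001, -0.002]
ft_force: [0.1, 1.2, -1.3]
opening: 0.0689
finger_force: 46.0
```

Call:
{"fn": "carry_out", "kwargs": {
  "rows": [
    {"tx": 0,"ty": 0.04,"tz": 0,"ax": 0,"ay": 0,"az": 0,"gripper": 0.06},
    {"tx": 0,"ty": 0.039,"tz": 0,"ax": 0,"ay": 0,"az": 0,"gripper": 0.06},
    {"tx": 0,"ty": 0,"tz": 0,"ax": 0,"ay": 0,"az": 0,"gripper": 0.06},
    {"tx": 0,"ty": 0,"tz": 0.025,"ax": 0,"ay": 0,"az": 0,"gripper": 0.06},
    {"tx": 0,"ty": 0,"tz": 0,"ax": 0,"ay": 0,"az": 0,"gripper": 0.06}
  ]
}}

```text
time: 11.22
position: [0.4281, -0.0307, 0.0643]
tcp_rot: [-3.141, -0.001, 0.004]
ft_force: [0.2, 0.3, -0.5]
opening: 0.0684
finger_force: 45.9
```

Call:
{"fn": "carry_out", "kwargs": {
  "rows": [
    {"tx": 0.001,"ty": 0,"tz": 0.01,"ax": 0,"ay": 0,"az": 0,"gripper": 0.06},
    {"tx": 0,"ty": 0,"tz": 0.006,"ax": 0,"ay": 0,"az": 0,"gripper": 0.06},
    {"tx": 0,"ty": 0,"tz": 0.001,"ax": 0,"ay": 0,"az": 0,"gripper": 0.06},
    {"tx": 0,"ty": 0,"tz": 0,"ax": 0,"ay": 0,"az": 0,"gripper": 0.06}
  ]
}}

```text
time: 11.72
position: [0.43, -0.0313, 0.048]
tcp_rot: [-3.142, -0.0, -0.0]
ft_force: [0.3, -0.8, -1.0]
opening: 0.0685
finger_force: 45.9
```

Call:
{"fn": "carry_out", "kwargs": {
  "rows": [
    {"tx": 0,"ty": 0,"tz": 0.001,"ax": 0,"ay": 0,"az": 0,"gripper": 0.06},
    {"tx": 0,"ty": 0,"tz": 0,"ax": 0,"ay": 0,"az": 0,"gripper": 0.085},
    {"tx": 0,"ty": 0,"tz": 0,"ax": 0,"ay": 0,"az": 0,"gripper": 0.085},
    {"tx": 0,"ty": 0,"tz": 0,"ax": 0,"ay": 0,"az": 0,"gripper": 0.085}
  ]
}}

```text
time: 12.22
position: [0.43, -0.0314, 0.047]
tcp_rot: [3.142, 0.0, 0.0]
ft_force: [0.0, 0.1, -0.4]
opening: 0.0848
finger_force: 0.0
```

Call:
{"fn": "carry_out", "kwargs": {
  "rows": [
    {"tx": 0,"ty": 0,"tz": -0.03,"ax": 0,"ay": 0,"az": 0,"gripper": 0.085},
    {"tx": 0,"ty": 0,"tz": -0.04,"ax": 0,"ay": 0,"az": 0,"gripper": 0.085},
    {"tx": 0,"ty": -0.04,"tz": -0.042,"ax": 0,"ay": 0,"az": 0,"gripper": 0.085},
    {"tx": 0,"ty": -0.058,"tz": 0,"ax": 0,"ay": 0,"az": 0,"gripper": 0.085},
    {"tx": 0,"ty": -0.058,"tz": 0,"ax": 0,"ay": 0,"az": 0,"gripper": 0.085}
  ]
}}

```text
time: 12.85
position: [0.43, 0.1262, 0.1596]
tcp_rot: [-3.141, 0.001, -0.003]
ft_force: [1.5, 0.2, -0.4]
opening: 0.0851
finger_force: 0.0
```

Call:
{"fn": "carry_out", "kwargs": {
  "rows": [
    {"tx": 0,"ty": -0.057,"tz": 0,"ax": 0,"ay": 0,"az": 0,"gripper": 0.085},
    {"tx": 0,"ty": -0.057,"tz": 0,"ax": 0,"ay": 0,"az": 0,"gripper": 0.085},
    {"tx": 0,"ty": 0,"tz": 0,"ax": 0,"ay": 0,"az": 0,"gripper": 0.085}
  ]
}}

```text
time: 13.22
position: [0.4295, 0.2415, 0.1588]
tcp_rot: [-3.141, -0.007, -0.0]
ft_force: [-0.3, 0.2, -0.1]
opening: 0.085
finger_force: 0.0
```

```bash
python3 - <<'E'
from h import *
snap('wrist','w4.png')
s=ctrl.get_state();print({k:np.round(s[k],4).tolist() for k in('time','qpos','position','tcp_rot','ft_force')})
print(proj('w4.png',[.439,.3363,.036]))
E
```

```text
{'time': 13.275, 'qpos': [0.4145, 0.3413, 1.8701, -0.0001, 0.9305, 1.9824], 'position': [0.4295, 0.2398, 0.1587], 'tcp_rot': [3.1414, 0.0046, -0.0004], 'ft_force': [0.9152, 0.38, 0.3138]}
[210.39395658 179.04149159]
```

View pics/w4.png

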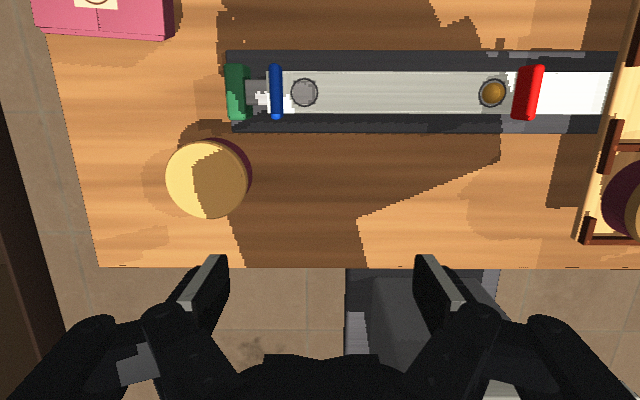

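Tin A's lid is at (206.5,179.5), so it hasn't been moved: world about (0.439, 0.338).

Call:
{"fn": "carry_out", "kwargs": {
  "rows": [
    {"tx": 0.004,"ty": -0.05,"tz": 0.03,"ax": 0,"ay": 0,"az": 0,"gripper": 0.085},
    {"tx": 0.005,"ty": -0.049,"tz": 0.03,"ax": 0,"ay": 0,"az": 0,"gripper": 0.085},
    {"tx": 0,"ty": 0,"tz": 0.03,"ax": 0,"ay": 0,"az": 0,"gripper": 0.085},
    {"tx": 0,"ty": 0,"tz": 0.025,"ax": 0,"ay": 0,"az": 0,"gripper": 0.085},
    {"tx": 0,"ty": 0,"tz": 0,"ax": 0,"ay": 0,"az": 0,"gripper": 0.085}
  ]
}}

```text
time: 13.9
position: [0.4384, 0.3359, 0.0426]
tcp_rot: [3.14, -0.002, -0.005]
ft_force: [-0.3, 0.1, -0.7]
opening: 0.085
finger_force: 0.0
```

Call:
{"fn": "carry_out", "kwargs": {
  "rows": [
    {"tx": 0,"ty": 0,"tz": 0.02,"ax": 0,"ay": 0,"az": 0,"gripper": 0.085},
    {"tx": 0,"ty": 0,"tz": 0.019,"ax": 0,"ay": 0,"az": 0,"gripper": 0.085},
    {"tx": 0,"ty": 0,"tz": 0,"ax": 0,"ay": 0,"az": 0,"gripper": 0.06},
    {"tx": 0,"ty": 0,"tz": 0,"ax": 0,"ay": 0,"az": 0,"gripper": 0.06},
    {"tx": 0,"ty": 0,"tz": 0,"ax": 0,"ay": 0,"az": 0,"gripper": 0.06}
  ]
}}

```text
time: 14.52
position: [0.4392, 0.3377, 0.0055]
tcp_rot: [-3.141, 0.0, -0.001]
ft_force: [-0.3, -0.5, -1.7]
opening: 0.0686
finger_force: 45.3
```

Call:
{"fn": "carry_out", "kwargs": {
  "rows": [
    {"tx": 0,"ty": 0,"tz": -0.03,"ax": 0,"ay": 0,"az": 0,"gripper": 0.06},
    {"tx": 0,"ty": 0,"tz": -0.055,"ax": 0,"ay": 0,"az": 0,"gripper": 0.06},
    {"tx": 0.009,"ty": 0.046,"tz": 0,"ax": 0,"ay": 0,"az": 0,"gripper": 0.06},
    {"tx": 0.009,"ty": 0.046,"tz": 0,"ax": 0,"ay": 0,"az": 0,"gripper": 0.06},
    {"tx": 0.009,"ty": 0.046,"tz": 0,"ax": 0,"ay": 0,"az": 0,"gripper": 0.06}
  ]
}}

```text
time: 15.15
position: [0.4662, 0.1984, 0.0905]
tcp_rot: [-3.141, -0.001, -0.001]
ft_force: [0.7, -0.3, -1.2]
opening: 0.0688
finger_force: 46.1
```

Call:
{"fn": "carry_out", "kwargs": {
  "rows": [
    {"tx": 0.009,"ty": 0.046,"tz": 0,"ax": 0,"ay": 0,"az": 0,"gripper": 0.06},
    {"tx": 0.009,"ty": 0.046,"tz": 0,"ax": 0,"ay": 0,"az": 0,"gripper": 0.06},
    {"tx": 0.009,"ty": 0.046,"tz": 0,"ax": 0,"ay": 0,"az": 0,"gripper": 0.06},
    {"tx": 0.009,"ty": 0.046,"tz": 0,"ax": 0,"ay": 0,"az": 0,"gripper": 0.06},
    {"tx": 0.009,"ty": 0.0465,"tz": 0,"ax": 0,"ay": 0,"az": 0,"gripper": 0.06}
  ]
}}

```text
time: 15.78
position: [0.5112, -0.0324, 0.0904]
tcp_rot: [3.141, 0.0, 0.001]
ft_force: [0.9, 0.2, -0.6]
opening: 0.0687
finger_force: 46.1
```

Call:
{"fn": "carry_out", "kwargs": {
  "rows": [
    {"tx": 0,"ty": 0,"tz": 0,"ax": 0,"ay": 0,"az": 0,"gripper": 0.06},
    {"tx": 0,"ty": 0,"tz": 0.02,"ax": 0,"ay": 0,"az": 0,"gripper": 0.06},
    {"tx": 0,"ty": 0,"tz": 0.01,"ax": 0,"ay": 0,"az": 0,"gripper": 0.06},
    {"tx": 0,"ty": 0,"tz": 0,"ax": 0,"ay": 0,"az": 0,"gripper": 0.06}
  ]
}}

```text
time: 16.27
position: [0.5105, -0.0303, 0.0595]
tcp_rot: [-3.141, -0.001, 0.002]
ft_force: [0.6, 0.5, -1.3]
opening: 0.0688
finger_force: 46.0
```

Lower to 0.047 and release, then lift to clear the handle and head for tin C at (0.443,-0.376).

Call:
{"fn": "carry_out", "kwargs": {
  "rows": [
    {"tx": 0,"ty": 0,"tz": 0.009,"ax": 0,"ay": 0,"az": 0,"gripper": 0.06},
    {"tx": 0,"ty": 0,"tz": 0.003,"ax": 0,"ay": 0,"az": 0,"gripper": 0.06},
    {"tx": 0,"ty": 0,"tz": 0,"ax": 0,"ay": 0,"az": 0,"gripper": 0.06},
    {"tx": 0,"ty": 0,"tz": 0.0005,"ax": 0,"ay": 0,"az": 0,"gripper": 0.06}
  ]
}}

```text
time: 16.77
position: [0.5111, -0.0309, 0.0476]
tcp_rot: [3.142, -0.0, 0.001]
ft_force: [0.5, -1.1, -1.7]
opening: 0.0685
finger_force: 46.0
```

Call:
{"fn": "carry_out", "kwargs": {
  "rows": [
    {"tx": 0,"ty": 0,"tz": 0,"ax": 0,"ay": 0,"az": 0,"gripper": 0.085},
    {"tx": 0,"ty": 0,"tz": 0,"ax": 0,"ay": 0,"az": 0,"gripper": 0.085},
    {"tx": 0,"ty": 0,"tz": 0,"ax": 0,"ay": 0,"az": 0,"gripper": 0.085}
  ]
}}

```text
time: 17.15
position: [0.511, -0.0309, 0.0475]
tcp_rot: [3.142, 0.0, 0.0]
ft_force: [0.6, 1.0, 0.1]
opening: 0.0849
finger_force: 0.0
```

Call:
{"fn": "carry_out", "kwargs": {
  "rows": [
    {"tx": 0,"ty": 0,"tz": -0.03,"ax": 0,"ay": 0,"az": 0,"gripper": 0.085},
    {"tx": 0,"ty": 0,"tz": -0.05,"ax": 0,"ay": 0,"az": 0,"gripper": 0.085},
    {"tx": -0.03,"ty": 0,"tz": -0.05,"ax": 0,"ay": 0,"az": 0,"gripper": 0.085},
    {"tx": -0.03,"ty": 0,"tz": -0.05,"ax": 0,"ay": 0,"az": 0,"gripper": 0.085},
    {"tx": -0.03,"ty": 0.03,"tz": -0.04,"ax": 0,"ay": 0,"az": 0,"gripper": 0.085}
  ]
}}

```text
time: 17.77
position: [0.4201, -0.0604, 0.2694]
tcp_rot: [3.141, 0.004, 0.002]
ft_force: [0.4, -1.1, 0.3]
opening: 0.085
finger_force: 0.0
```

```bash
python3 - <<'E'
from h import *
s=ctrl.get_state();print({k:np.round(s[k],4).tolist() for k in('time','qpos','position','tcp_rot','ft_force')})
E
```

```text
{'time': 17.775, 'qpos': [-0.2526, 0.0727, 1.9045, 0.0002, 1.1629, 1.3159], 'position': [0.4201, -0.0604, 0.2694], 'tcp_rot': [3.1413, 0.0035, 0.0024], 'ft_force': [0.433, -1.0795, 0.2714]}
```

Call:
{"fn": "carry_out", "kwargs": {
  "rows": [
    {"tx": 0.003,"ty": 0.056,"tz": 0,"ax": 0,"ay": 0,"az": 0,"gripper": 0.085},
    {"tx": 0.003,"ty": 0.056,"tz": 0,"ax": 0,"ay": 0,"az": 0,"gripper": 0.085},
    {"tx": 0.003,"ty": 0.056,"tz": 0,"ax": 0,"ay": 0,"az": 0,"gripper": 0.085},
    {"tx": 0.003,"ty": 0.056,"tz": 0,"ax": 0,"ay": 0,"az": 0,"gripper": 0.085},
    {"tx": 0.003,"ty": 0.056,"tz": 0,"ax": 0,"ay": 0,"az": 0,"gripper": 0.085}
  ]
}}

```text
time: 18.4
position: [0.4357, -0.3428, 0.2675]
tcp_rot: [3.141, -0.0, 0.0]
ft_force: [1.2, 0.3, 0.5]
opening: 0.0851
finger_force: 0.0
```

Call:
{"fn": "carry_out", "kwargs": {
  "rows": [
    {"tx": 0,"ty": 0,"tz": 0.06,"ax": 0,"ay": 0,"az": 0,"gripper": 0.085},
    {"tx": 0,"ty": 0,"tz": 0.03,"ax": 0,"ay": 0,"az": 0,"gripper": 0.085},
    {"tx": 0,"ty": 0,"tz": 0,"ax": 0,"ay": 0,"az": 0,"gripper": 0.085},
    {"tx": 0,"ty": 0,"tz": 0,"ax": 0,"ay": 0,"az": 0,"gripper": 0.085}
  ]
}}

```text
time: 18.9
position: [0.4366, -0.3413, 0.1789]
tcp_rot: [3.14, 0.0, 0.002]
ft_force: [-0.1, -0.4, 0.3]
opening: 0.0851
finger_force: 0.0
```

```bash
python3 - <<'E'
from h import *
snap('wrist','w5.png')
s=ctrl.get_state();print({k:np.round(s[k],4).tolist() for k in('time','qpos','position','tcp_rot','ft_force')})
E
```

```text
{'time': 18.95, 'qpos': [-0.7475, 0.4166, 1.6949, 0.0, 1.0274, 0.823], 'position': [0.4367, -0.3413, 0.1792], 'tcp_rot': [3.1397, 0.0005, 0.0031], 'ft_force': [0.5795, -0.0241, 1.1166]}
```

View pics/w5.png

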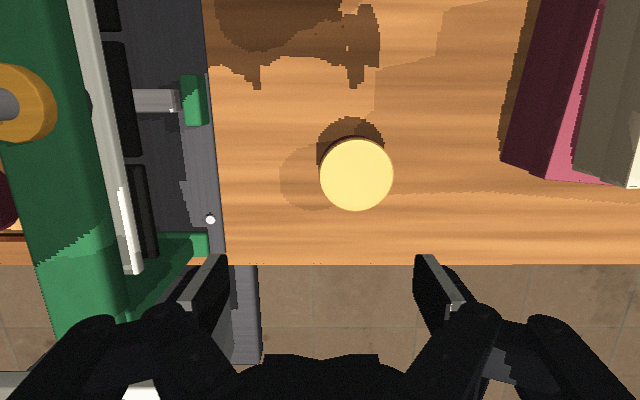

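Tin C's lid is at (356.5,174).

```bash
python3 - <<'E'
from h import *
print(ray('w5.png',356.5,174,.036))
E
```

```text
[ 0.44622168 -0.37444481  0.036     ]
```

Call:
{"fn": "carry_out", "kwargs": {
  "rows": [
    {"tx": 0.005,"ty": 0.017,"tz": 0.04,"ax": 0,"ay": 0,"az": 0,"gripper": 0.085},
    {"tx": 0.0045,"ty": 0.0165,"tz": 0.04,"ax": 0,"ay": 0,"az": 0,"gripper": 0.085},
    {"tx": 0,"ty": 0,"tz": 0.035,"ax": 0,"ay": 0,"az": 0,"gripper": 0.085},
    {"tx": 0,"ty": 0,"tz": 0.02,"ax": 0,"ay": 0,"az": 0,"gripper": 0.085},
    {"tx": 0,"ty": 0,"tz": 0,"ax": 0,"ay": 0,"az": 0,"gripper": 0.085}
  ]
}}

```text
time: 19.58
position: [0.4455, -0.3742, 0.0424]
tcp_rot: [-3.141, -0.0, 0.001]
ft_force: [-0.4, -0.5, 0.3]
opening: 0.0853
finger_force: 0.0
```

Call:
{"fn": "carry_out", "kwargs": {
  "rows": [
    {"tx": 0,"ty": 0,"tz": 0.02,"ax": 0,"ay": 0,"az": 0,"gripper": 0.085},
    {"tx": 0,"ty": 0,"tz": 0.019,"ax": 0,"ay": 0,"az": 0,"gripper": 0.085},
    {"tx": 0,"ty": 0,"tz": 0,"ax": 0,"ay": 0,"az": 0,"gripper": 0.06},
    {"tx": 0,"ty": 0,"tz": 0,"ax": 0,"ay": 0,"az": 0,"gripper": 0.06},
    {"tx": 0,"ty": 0,"tz": 0,"ax": 0,"ay": 0,"az": 0,"gripper": 0.06}
  ]
}}

```text
time: 20.2
position: [0.4457, -0.3746, 0.0038]
tcp_rot: [3.141, 0.0, 0.001]
ft_force: [-0.5, -0.1, -1.9]
opening: 0.0685
finger_force: 45.3
```

Call:
{"fn": "carry_out", "kwargs": {
  "rows": [
    {"tx": 0,"ty": 0,"tz": -0.03,"ax": 0,"ay": 0,"az": 0,"gripper": 0.06},
    {"tx": 0,"ty": 0,"tz": -0.06,"ax": 0,"ay": 0,"az": 0,"gripper": 0.06},
    {"tx": 0,"ty": 0,"tz": -0.06,"ax": 0,"ay": 0,"az": 0,"gripper": 0.06},
    {"tx": 0,"ty": 0,"tz": -0.06,"ax": 0,"ay": 0,"az": 0,"gripper": 0.06},
    {"tx": 0,"ty": 0,"tz": -0.06,"ax": 0,"ay": 0,"az": 0,"gripper": 0.06}
  ]
}}

```text
time: 20.82
position: [0.4452, -0.3741, 0.276]
tcp_rot: [3.141, 0.0, 0.001]
ft_force: [1.5, -0.8, -2.3]
opening: 0.0688
finger_force: 45.9
```

Call:
{"fn": "carry_out", "kwargs": {
  "rows": [
    {"tx": -0.01,"ty": -0.05,"tz": 0,"ax": 0,"ay": 0,"az": 0,"gripper": 0.06},
    {"tx": 0,"ty": -0.05,"tz": 0,"ax": 0,"ay": 0,"az": 0,"gripper": 0.06},
    {"tx": 0,"ty": -0.05,"tz": 0,"ax": 0,"ay": 0,"az": 0,"gripper": 0.06},
    {"tx": 0,"ty": -0.05,"tz": 0,"ax": 0,"ay": 0,"az": 0,"gripper": 0.06},
    {"tx": 0,"ty": -0.05,"tz": 0,"ax": 0,"ay": 0,"az": 0,"gripper": 0.06}
  ]
}}

```text
time: 21.45
position: [0.4351, -0.1228, 0.2738]
tcp_rot: [3.141, -0.0, 0.001]
ft_force: [0.5, -0.2, -1.4]
opening: 0.0687
finger_force: 46.0
```

Call:
{"fn": "carry_out", "kwargs": {
  "rows": [
    {"tx": 0,"ty": -0.05,"tz": 0,"ax": 0,"ay": 0,"az": 0,"gripper": 0.06},
    {"tx": 0.01,"ty": -0.044,"tz": 0,"ax": 0,"ay": 0,"az": 0,"gripper": 0.06},
    {"tx": 0.049,"ty": 0,"tz": 0.02,"ax": 0,"ay": 0,"az": 0,"gripper": 0.06},
    {"tx": 0.049,"ty": 0,"tz": 0.02,"ax": 0,"ay": 0,"az": 0,"gripper": 0.06},
    {"tx": 0.049,"ty": 0,"tz": 0.02,"ax": 0,"ay": 0,"az": 0,"gripper": 0.06}
  ]
}}

```text
time: 22.08
position: [0.594, -0.0301, 0.2132]
tcp_rot: [3.141, 0.001, 0.002]
ft_force: [0.2, -0.1, 0.0]
opening: 0.0684
finger_force: 46.0
```

Call:
{"fn": "carry_out", "kwargs": {
  "rows": [
    {"tx": 0,"ty": 0,"tz": 0.04,"ax": 0,"ay": 0,"az": 0,"gripper": 0.06},
    {"tx": 0,"ty": 0,"tz": 0.05,"ax": 0,"ay": 0,"az": 0,"gripper": 0.06},
    {"tx": 0,"ty": 0,"tz": 0.04,"ax": 0,"ay": 0,"az": 0,"gripper": 0.06},
    {"tx": 0,"ty": 0,"tz": 0.018,"ax": 0,"ay": 0,"az": 0,"gripper": 0.06},
    {"tx": 0,"ty": 0,"tz": 0,"ax": 0,"ay": 0,"az": 0,"gripper": 0.06}
  ]
}}

```text
time: 22.7
position: [0.5924, -0.0304, 0.0653]
tcp_rot: [-3.141, -0.0, 0.001]
ft_force: [-0.3, 0.9, -0.9]
opening: 0.0686
finger_force: 46.0
```

Call:
{"fn": "carry_out", "kwargs": {
  "rows": [
    {"tx": 0,"ty": 0,"tz": 0,"ax": 0,"ay": 0,"az": 0,"gripper": 0.06},
    {"tx": 0,"ty": 0,"tz": 0.01,"ax": 0,"ay": 0,"az": 0,"gripper": 0.06},
    {"tx": 0,"ty": 0,"tz": 0,"ax": 0,"ay": 0,"az": 0,"gripper": 0.06},
    {"tx": 0,"ty": 0,"tz": 0,"ax": 0,"ay": 0,"az": 0,"gripper": 0.06}
  ]
}}

```text
time: 23.2
position: [0.5926, -0.0304, 0.0556]
tcp_rot: [3.142, 0.0, 0.0]
ft_force: [-1.5, -0.0, -1.0]
opening: 0.0687
finger_force: 46.0
```

Call:
{"fn": "carry_out", "kwargs": {
  "rows": [
    {"tx": 0,"ty": 0,"tz": 0.006,"ax": 0,"ay": 0,"az": 0,"gripper": 0.06},
    {"tx": 0,"ty": 0,"tz": 0.0035,"ax": 0,"ay": 0,"az": 0,"gripper": 0.06},
    {"tx": 0,"ty": 0,"tz": 0,"ax": 0,"ay": 0,"az": 0,"gripper": 0.06}
  ]
}}

```text
time: 23.58
position: [0.5922, -0.0303, 0.0455]
tcp_rot: [-3.141, -0.0, 0.001]
ft_force: [0.1, -0.6, -0.6]
opening: 0.0687
finger_force: 46.0
```

Call:
{"fn": "carry_out", "kwargs": {
  "rows": [
    {"tx": 0,"ty": 0,"tz": 0,"ax": 0,"ay": 0,"az": 0,"gripper": 0.085},
    {"tx": 0,"ty": 0,"tz": 0,"ax": 0,"ay": 0,"az": 0,"gripper": 0.085},
    {"tx": 0,"ty": 0,"tz": 0,"ax": 0,"ay": 0,"az": 0,"gripper": 0.085}
  ]
}}

```text
time: 23.95
position: [0.5925, -0.0304, 0.046]
tcp_rot: [3.142, 0.0, 0.0]
ft_force: [-0.4, -0.3, -0.4]
opening: 0.0852
finger_force: 0.0
```

Call:
{"fn": "carry_out", "kwargs": {
  "rows": [
    {"tx": 0,"ty": 0,"tz": -0.03,"ax": 0,"ay": 0,"az": 0,"gripper": 0.085},
    {"tx": 0,"ty": 0,"tz": -0.06,"ax": 0,"ay": 0,"az": 0,"gripper": 0.085},
    {"tx": -0.05,"ty": -0.02,"tz": -0.03,"ax": 0,"ay": 0,"az": 0,"gripper": 0.085},
    {"tx": -0.05,"ty": -0.03,"tz": -0.02,"ax": 0,"ay": 0,"az": 0,"gripper": 0},
    {"tx": -0.05,"ty": -0.03,"tz": 0,"ax": 0,"ay": 0,"az": 0,"gripper": 0}
  ]
}}

```text
time: 24.58
position: [0.4416, 0.0503, 0.1873]
tcp_rot: [-3.141, 0.001, -0.005]
ft_force: [0.4, 1.2, -0.3]
opening: 0.0509
finger_force: 0.0
```

Call:
{"fn": "carry_out", "kwargs": {
  "rows": [
    {"tx": -0.02,"ty": -0.03,"tz": 0,"ax": 0,"ay": 0,"az": 0,"gripper": 0},
    {"tx": 0,"ty": 0,"tz": 0,"ax": 0,"ay": 0,"az": 0,"gripper": 0},
    {"tx": 0,"ty": 0,"tz": 0,"ax": 0,"ay": 0,"az": 0,"gripper": 0}
  ]
}}

```text
time: 24.95
position: [0.423, 0.0794, 0.1861]
tcp_rot: [3.142, 0.001, 0.001]
ft_force: [0.8, 0.3, -0.7]
opening: -0.0
finger_force: 0.0
```

```bash
python3 - <<'E'
from h import *
snap('wrist','w6.png')
s=ctrl.get_state();print({k:np.round(s[k],4).tolist() for k in('time','qpos','position','tcp_rot','ft_force')})
for x in(-.082,0,.082):print(proj('w6.png',[.511+x,-.031,.078]))
E
```

```text
{'time': 25.0, 'qpos': [0.0769, 0.1937, 1.9926, -0.0001, 0.9549, 1.648], 'position': [0.4231, 0.0792, 0.186], 'tcp_rot': [3.1415, -0.0004, 0.0007], 'ft_force': [-0.204, -0.0482, -0.1541]}
[455.54025232 188.10763673]
[469.56447074  81.66086345]
[486.85516478 -49.57914807]
```

View pics/w6.png

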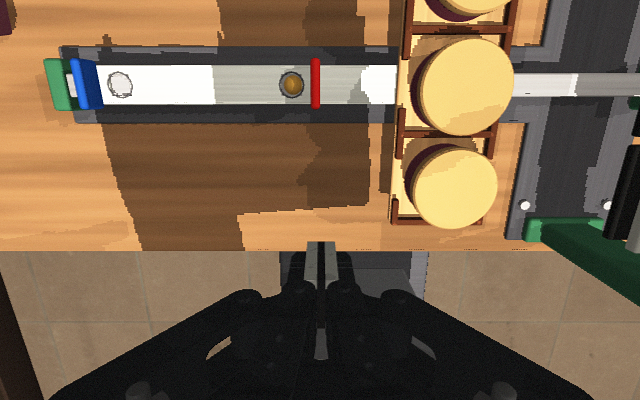

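All three tins stand in the bays (lids at (455,187), (466,87), and the third at the top edge), and the pin is up at (291,84). Next I press it again.

Call:
{"fn": "carry_out", "kwargs": {
  "rows": [
    {"tx": 0.04,"ty": -0.013,"tz": 0.02,"ax": 0,"ay": 0,"az": 0,"gripper": 0},
    {"tx": 0.0465,"ty": -0.0125,"tz": 0.03,"ax": 0,"ay": 0,"az": 0,"gripper": 0},
    {"tx": 0,"ty": 0,"tz": 0.05,"ax": 0,"ay": 0,"az": 0,"gripper": 0},
    {"tx": 0,"ty": 0,"tz": 0.035,"ax": 0,"ay": 0,"az": 0,"gripper": 0},
    {"tx": 0,"ty": 0,"tz": 0,"ax": 0,"ay": 0,"az": 0,"gripper": 0}
  ]
}}

```text
time: 25.62
position: [0.5079, 0.1043, 0.0487]
tcp_rot: [3.141, -0.001, -0.008]
ft_force: [0.9, -0.5, 1.5]
opening: -0.0001
finger_force: 0.0
```

Call:
{"fn": "carry_out", "kwargs": {
  "rows": [
    {"tx": 0,"ty": 0,"tz": 0.006,"ax": 0,"ay": 0,"az": 0,"gripper": 0},
    {"tx": 0,"ty": 0,"tz": 0,"ax": 0,"ay": 0,"az": 0,"gripper": 0},
    {"tx": 0,"ty": 0,"tz": 0.003,"ax": 0,"ay": 0,"az": 0,"gripper": 0},
    {"tx": 0,"ty": 0,"tz": 0,"ax": 0,"ay": 0,"az": 0,"gripper": 0}
  ]
}}

```text
time: 26.12
position: [0.5091, 0.1051, 0.0422]
tcp_rot: [-3.142, -0.0, -0.001]
ft_force: [0.2, 0.2, -1.0]
opening: 0.0002
finger_force: 0.0
```

Call:
{"fn": "carry_out", "kwargs": {
  "rows": [
    {"tx": 0,"ty": 0,"tz": 0.004,"ax": 0,"ay": 0,"az": 0,"gripper": 0},
    {"tx": 0,"ty": 0,"tz": 0.003,"ax": 0,"ay": 0,"az": 0,"gripper": 0},
    {"tx": 0,"ty": 0,"tz": 0.001,"ax": 0,"ay": 0,"az": 0,"gripper": 0},
    {"tx": 0,"ty": 0,"tz": 0.0003,"ax": 0,"ay": 0,"az": 0,"gripper": 0},
    {"tx": 0,"ty": 0,"tz": 0,"ax": 0,"ay": 0,"az": 0,"gripper": 0}
  ]
}}

```text
time: 26.75
position: [0.5091, 0.1052, 0.0337]
tcp_rot: [-3.142, -0.0, -0.001]
ft_force: [1.0, -0.9, 4.3]
opening: 0.0004
finger_force: 1.9
```

Call:
{"fn": "carry_out", "kwargs": {
  "rows": [
    {"tx": 0,"ty": 0.0025,"tz": 0,"ax": 0,"ay": 0,"az": 0,"gripper": 0},
    {"tx": 0,"ty": 0.0025,"tz": 0,"ax": 0,"ay": 0,"az": 0,"gripper": 0},
    {"tx": 0,"ty": 0.0015,"tz": 0,"ax": 0,"ay": 0,"az": 0,"gripper": 0},
    {"tx": 0,"ty": 0.001,"tz": 0,"ax": 0,"ay": 0,"az": 0,"gripper": 0},
    {"tx": 0,"ty": 0.001,"tz": 0,"ax": 0,"ay": 0,"az": 0,"gripper": 0}
  ]
}}

```text
time: 27.38
position: [0.509, 0.0967, 0.0336]
tcp_rot: [-3.141, 0.0, -0.0]
ft_force: [0.8, 5.1, 3.5]
opening: -0.0001
finger_force: 3.5
```

Call:
{"fn": "carry_out", "kwargs": {
  "rows": [
    {"tx": 0,"ty": 0.001,"tz": 0,"ax": 0,"ay": 0,"az": 0,"gripper": 0},
    {"tx": 0,"ty": 0.001,"tz": 0,"ax": 0,"ay": 0,"az": 0,"gripper": 0},
    {"tx": 0,"ty": 0.001,"tz": 0,"ax": 0,"ay": 0,"az": 0,"gripper": 0}
  ]
}}

```text
time: 27.75
position: [0.509, 0.0939, 0.0336]
tcp_rot: [-3.141, -0.0, -0.0]
ft_force: [1.6, 6.4, 3.7]
opening: 0.0001
finger_force: 3.6
```

Call:
{"fn": "carry_out", "kwargs": {
  "rows": [
    {"tx": 0,"ty": 0.0015,"tz": 0,"ax": 0,"ay": 0,"az": 0,"gripper": 0},
    {"tx": 0,"ty": 0.002,"tz": 0,"ax": 0,"ay": 0,"az": 0,"gripper": 0},
    {"tx": 0,"ty": 0.003,"tz": 0,"ax": 0,"ay": 0,"az": 0,"gripper": 0},
    {"tx": 0,"ty": 0.004,"tz": 0,"ax": 0,"ay": 0,"az": 0,"gripper": 0},
    {"tx": 0,"ty": 0.005,"tz": -0.001,"ax": 0,"ay": 0,"az": 0,"gripper": 0}
  ]
}}

```text
time: 28.38
position: [0.5086, 0.0777, 0.0343]
tcp_rot: [3.141, 0.0, -0.001]
ft_force: [0.9, 4.2, -2.8]
opening: -0.0001
finger_force: 2.0
```

Call:
{"fn": "carry_out", "kwargs": {
  "rows": [
    {"tx": 0,"ty": 0.006,"tz": 0,"ax": 0,"ay": 0,"az": 0,"gripper": 0},
    {"tx": 0,"ty": 0.006,"tz": 0,"ax": 0,"ay": 0,"az": 0,"gripper": 0},
    {"tx": 0,"ty": 0.006,"tz": 0,"ax": 0,"ay": 0,"az": 0,"gripper": 0},
    {"tx": 0,"ty": 0.006,"tz": 0,"ax": 0,"ay": 0,"az": 0,"gripper": 0},
    {"tx": 0,"ty": 0.006,"tz": 0,"ax": 0,"ay": 0,"az": 0,"gripper": 0}
  ]
}}

```text
time: 29.0
position: [0.5086, 0.0477, 0.0344]
tcp_rot: [-3.142, 0.0, 0.001]
ft_force: [-0.6, 3.9, -4.2]
opening: -0.0001
finger_force: 2.1
```

Call:
{"fn": "carry_out", "kwargs": {
  "rows": [
    {"tx": 0,"ty": 0.006,"tz": 0,"ax": 0,"ay": 0,"az": 0,"gripper": 0},
    {"tx": 0,"ty": 0.006,"tz": 0,"ax": 0,"ay": 0,"az": 0,"gripper": 0},
    {"tx": 0,"ty": 0.006,"tz": 0,"ax": 0,"ay": 0,"az": 0,"gripper": 0},
    {"tx": 0,"ty": 0.006,"tz": 0,"ax": 0,"ay": 0,"az": 0,"gripper": 0},
    {"tx": 0,"ty": 0.006,"tz": 0,"ax": 0,"ay": 0,"az": 0,"gripper": 0}
  ]
}}

```text
time: 29.62
position: [0.5088, 0.0177, 0.0346]
tcp_rot: [-3.142, -0.0, 0.001]
ft_force: [-1.7, 4.6, -2.5]
opening: 0.0
finger_force: 2.1
```

Call:
{"fn": "carry_out", "kwargs": {
  "rows": [
    {"tx": 0,"ty": 0.006,"tz": 0,"ax": 0,"ay": 0,"az": 0,"gripper": 0},
    {"tx": 0,"ty": 0.006,"tz": 0,"ax": 0,"ay": 0,"az": 0,"gripper": 0},
    {"tx": 0,"ty": 0.006,"tz": 0,"ax": 0,"ay": 0,"az": 0,"gripper": 0},
    {"tx": 0,"ty": 0.006,"tz": 0,"ax": 0,"ay": 0,"az": 0,"gripper": 0},
    {"tx": 0,"ty": 0.006,"tz": 0,"ax": 0,"ay": 0,"az": 0,"gripper": 0}
  ]
}}

```text
time: 30.25
position: [0.5089, -0.0123, 0.0346]
tcp_rot: [-3.142, -0.0, 0.0]
ft_force: [-1.4, 4.5, -2.1]
opening: -0.0001
finger_force: 2.1
```

Call:
{"fn": "carry_out", "kwargs": {
  "rows": [
    {"tx": 0,"ty": 0.005,"tz": 0,"ax": 0,"ay": 0,"az": 0,"gripper": 0},
    {"tx": 0,"ty": 0.004,"tz": 0,"ax": 0,"ay": 0,"az": 0,"gripper": 0},
    {"tx": 0,"ty": 0.003,"tz": 0,"ax": 0,"ay": 0,"az": 0,"gripper": 0}
  ]
}}

```text
time: 30.62
position: [0.509, -0.0241, 0.0346]
tcp_rot: [3.142, 0.0, 0.0]
ft_force: [-2.4, 3.9, -1.3]
opening: -0.0
finger_force: 1.9
```

Call:
{"fn": "carry_out", "kwargs": {
  "rows": [
    {"tx": 0,"ty": 0.003,"tz": 0,"ax": 0,"ay": 0,"az": 0,"gripper": 0},
    {"tx": 0,"ty": 0.003,"tz": 0,"ax": 0,"ay": 0,"az": 0,"gripper": 0},
    {"tx": 0,"ty": 0.003,"tz": 0,"ax": 0,"ay": 0,"az": 0,"gripper": 0},
    {"tx": 0,"ty": 0.003,"tz": 0,"ax": 0,"ay": 0,"az": 0,"gripper": 0},
    {"tx": 0,"ty": 0.003,"tz": 0,"ax": 0,"ay": 0,"az": 0,"gripper": 0}
  ]
}}

```text
time: 31.25
position: [0.509, -0.0391, 0.0346]
tcp_rot: [3.142, 0.0, 0.0]
ft_force: [-0.7, 3.7, -0.8]
opening: -0.0003
finger_force: 1.8
```

Call:
{"fn": "carry_out", "kwargs": {
  "rows": [
    {"tx": 0,"ty": 0.002,"tz": 0,"ax": 0,"ay": 0,"az": 0,"gripper": 0},
    {"tx": 0,"ty": 0.002,"tz": 0,"ax": 0,"ay": 0,"az": 0,"gripper": 0},
    {"tx": 0,"ty": 0.0015,"tz": 0,"ax": 0,"ay": 0,"az": 0,"gripper": 0}
  ]
}}

```text
time: 31.62
position: [0.5094, -0.0448, 0.0348]
tcp_rot: [3.141, 0.0, 0.002]
ft_force: [0.3, -0.4, 0.5]
opening: 0.0002
finger_force: 0.0
```

Call:
{"fn": "carry_out", "kwargs": {
  "rows": [
    {"tx": 0,"ty": 0.0015,"tz": 0,"ax": 0,"ay": 0,"az": 0,"gripper": 0},
    {"tx": 0,"ty": 0.0015,"tz": 0,"ax": 0,"ay": 0,"az": 0,"gripper": 0}
  ]
}}

```text
time: 31.88
position: [0.5092, -0.0476, 0.0347]
tcp_rot: [3.141, 0.0, 0.001]
ft_force: [-0.3, 0.2, -0.2]
opening: -0.0001
finger_force: 0.0
```

Call:
{"fn": "carry_out", "kwargs": {
  "rows": [
    {"tx": 0,"ty": 0.001,"tz": 0,"ax": 0,"ay": 0,"az": 0,"gripper": 0},
    {"tx": 0,"ty": 0.001,"tz": 0,"ax": 0,"ay": 0,"az": 0,"gripper": 0}
  ]
}}

```text
time: 32.12
position: [0.509, -0.0494, 0.0346]
tcp_rot: [-3.142, 0.0, -0.0]
ft_force: [0.0, 0.6, 0.0]
opening: 0.0002
finger_force: 0.5
```

Call:
{"fn": "carry_out", "kwargs": {
  "rows": [
    {"tx": 0,"ty": 0.001,"tz": 0,"ax": 0,"ay": 0,"az": 0,"gripper": 0},
    {"tx": 0,"ty": 0,"tz": 0,"ax": 0,"ay": 0,"az": 0,"gripper": 0}
  ]
}}

```text
time: 32.38
position: [0.509, -0.0504, 0.0346]
tcp_rot: [3.142, 0.0, 0.0]
ft_force: [0.1, 0.5, 0.5]
opening: 0.0001
finger_force: 0.4
```

Call:
{"fn": "carry_out", "kwargs": {
  "rows": [
    {"tx": 0,"ty": -0.004,"tz": 0,"ax": 0,"ay": 0,"az": 0,"gripper": 0},
    {"tx": 0,"ty": -0.002,"tz": -0.03,"ax": 0,"ay": 0,"az": 0,"gripper": 0},
    {"tx": 0,"ty": -0.02,"tz": -0.055,"ax": 0,"ay": 0,"az": 0,"gripper": 0},
    {"tx": -0.02,"ty": -0.01,"tz": -0.055,"ax": 0,"ay": 0,"az": 0,"gripper": 0.06},
    {"tx": -0.02,"ty": 0,"tz": -0.055,"ax": 0,"ay": 0,"az": 0,"gripper": 0.06}
  ]
}}

```text
time: 33.0
position: [0.4681, -0.0136, 0.2312]
tcp_rot: [3.142, 0.002, -0.0]
ft_force: [1.3, -0.3, 0.6]
opening: 0.0357
finger_force: 0.0
```

Call:
{"fn": "carry_out", "kwargs": {
  "rows": [
    {"tx": -0.02,"ty": 0,"tz": -0.055,"ax": 0,"ay": 0,"az": 0,"gripper": 0.06},
    {"tx": -0.02,"ty": 0.055,"tz": 0,"ax": 0,"ay": 0,"az": 0,"gripper": 0.06},
    {"tx": -0.02,"ty": 0.05,"tz": 0,"ax": 0,"ay": 0,"az": 0,"gripper": 0.06},
    {"tx": 0,"ty": 0,"tz": 0,"ax": 0,"ay": 0,"az": 0,"gripper": 0.06},
    {"tx": 0,"ty": 0,"tz": 0,"ax": 0,"ay": 0,"az": 0,"gripper": 0.06}
  ]
}}

```text
time: 33.62
position: [0.409, -0.1191, 0.2846]
tcp_rot: [-3.141, 0.001, -0.0]
ft_force: [0.1, -0.1, 0.6]
opening: 0.06
finger_force: 0.0
```

```bash
python3 - <<'E'
from h import *
snap('wrist','w7.png')
s=ctrl.get_state();print({k:np.round(s[k],4).tolist() for k in('time','qpos','position','tcp_rot','ft_force')})
E
```

```text
{'time': 33.675, 'qpos': [-0.3919, 0.0612, 1.8782, 0.0002, 1.2025, 1.1782], 'position': [0.4091, -0.1187, 0.2845], 'tcp_rot': [-3.1413, -0.001, 0.0003], 'ft_force': [0.096, 1.292, -0.2154]}
```

View pics/w7.png

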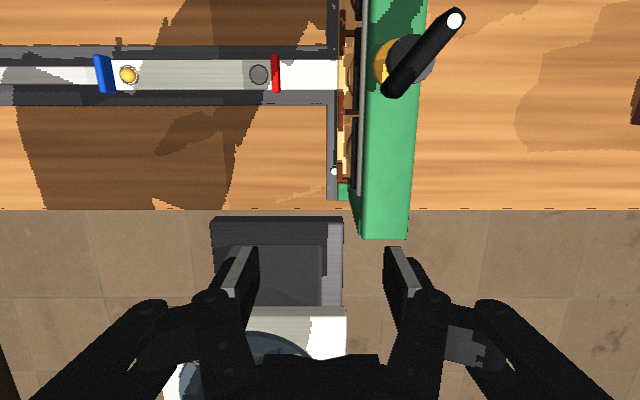

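```bash
python3 - <<'E'
from h import *
f='w7.png'
print(ray(f,259,74.5,.034),ray(f,128,72,.0415),ray(f,128,76,.034),ray(f,276,74,.056), proj(f,[.5105,-.182,.224]))
im=cv2.imread('pics/'+f)
c=np.zeros((600,800,3),np.uint8)
c[:,:]=0
c[:420,:]=cv2.resize(im[0:105,350:550],None,fx=4,fy=4,interpolation=cv2.INTER_CUBIC)
c[420:600,:480]=cv2.resize(im[55:100,85:205],None,fx=4,fy=4,interpolation=cv2.INTER_CUBIC)
cv2.imwrite('pics/w7c.png',c)
E
```

```text
[ 0.51064698 -0.04786392  0.034     ] [0.5130409  0.09880925 0.0415    ] [0.50923349 0.10385058 0.034     ] [ 0.5097926  -0.07044117  0.056     ] [427.66898347  53.41170071]
```

View pics/w7c.png

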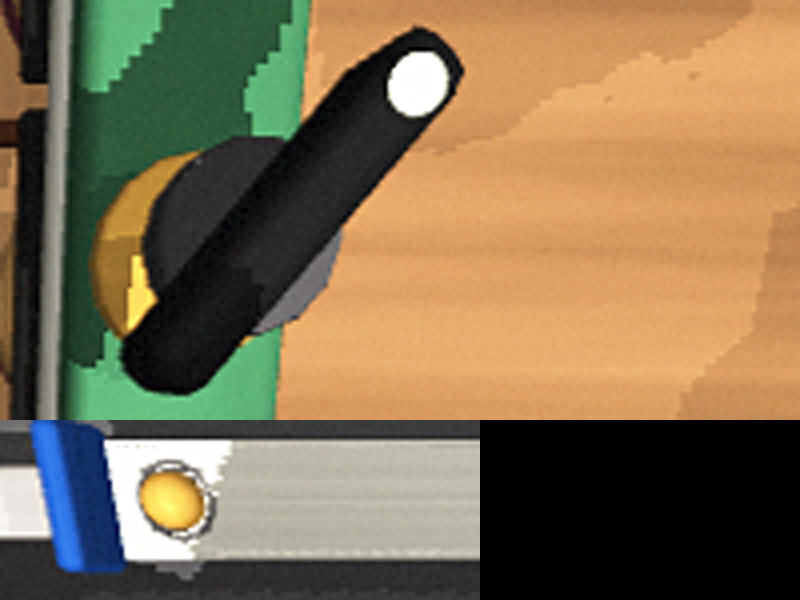

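```bash
python3 - <<'E'
from h import *
f='w7.png'
q=lambda u,v:ray(f,350+u/4,v/4,.2238)
# parallel edges of the top face: right edge and left edge, far tip, near tip
L=[q(350,75),q(250,180)];Rr=[q(455,90),q(330,225)];tip=[q(437,38),q(150,345)]
for a,b in(L,Rr):d=a-b;print(a,b,np.degrees(np.arctan2(d[1],d[0])))
n=np.array([-(L[0]-L[1])[1],(L[0]-L[1])[0]]);n/=np.linalg.norm(n)
print('width',n@(Rr[0]-L[0])[:2],'tips',tip)
E
```

```text
[ 0.52862786 -0.18584729  0.2238    ] [ 0.5150315 -0.1727904  0.2238   ] -43.84048142861884
[ 0.52669633 -0.20103039  0.2238    ] [ 0.50898774 -0.18505137  0.2238    ] -42.06092649109863
width -0.012289006496521548 tips [array([ 0.53326478, -0.19761337,  0.2238    ]), array([ 0.49236154, -0.15964861,  0.2238    ])]
```

The pin is fully up in the second window, seen at (128,74) beside the blue plate. The handle bar runs from (387,86) to (459,10), 43° clockwise from the press's x axis, so θ0 ≈ 0.75. I turn the tool by −136.5° before gripping it.

Call:
{"fn": "carry_out", "kwargs": {
  "newtons": 20,
  "rows": [
    {"tx": 0,"ty": 0,"tz": 0,"ax": 0,"ay": 0,"az": -10.5,"gripper": 0.06},
    {"tx": 0,"ty": 0,"tz": 0,"ax": 0,"ay": 0,"az": -10.5,"gripper": 0.06},
    {"tx": 0,"ty": 0,"tz": 0,"ax": 0,"ay": 0,"az": -10.5,"gripper": 0.06},
    {"tx": 0,"ty": 0,"tz": 0,"ax": 0,"ay": 0,"az": -10.5,"gripper": 0.06},
    {"tx": 0,"ty": 0,"tz": 0,"ax": 0,"ay": 0,"az": -10.5,"gripper": 0.06}
  ]
}}

```text
time: 34.3
position: [0.4094, -0.1182, 0.2844]
tcp_rot: [-2.812, -1.401, 0.0]
ft_force: [0.3, -0.3, 0.3]
opening: 0.0598
finger_force: 0.0
```

Call:
{"fn": "carry_out", "kwargs": {
  "rows": [
    {"tx": 0,"ty": 0,"tz": 0,"ax": 0,"ay": 0,"az": -10.5,"gripper": 0.06},
    {"tx": 0,"ty": 0,"tz": 0,"ax": 0,"ay": 0,"az": -10.5,"gripper": 0.06},
    {"tx": 0,"ty": 0,"tz": 0,"ax": 0,"ay": 0,"az": -10.5,"gripper": 0.06},
    {"tx": 0,"ty": 0,"tz": 0,"ax": 0,"ay": 0,"az": -10.5,"gripper": 0.06},
    {"tx": 0,"ty": 0,"tz": 0,"ax": 0,"ay": 0,"az": -10.5,"gripper": 0.06}
  ]
}}

```text
time: 34.92
position: [0.4094, -0.1182, 0.2844]
tcp_rot: [-1.902, -2.5, 0.0]
ft_force: [0.0, 0.0, -0.1]
opening: 0.0598
finger_force: 0.0
```

Call:
{"fn": "carry_out", "kwargs": {
  "rows": [
    {"tx": 0,"ty": 0,"tz": 0,"ax": 0,"ay": 0,"az": -10.5,"gripper": 0.06},
    {"tx": 0,"ty": 0,"tz": 0,"ax": 0,"ay": 0,"az": -10.5,"gripper": 0.06},
    {"tx": 0,"ty": 0,"tz": 0,"ax": 0,"ay": 0,"az": -10.5,"gripper": 0.06},
    {"tx": 0,"ty": 0,"tz": 0,"ax": 0,"ay": 0,"az": 0,"gripper": 0.06}
  ]
}}

```text
time: 35.42
position: [0.4093, -0.1184, 0.2845]
tcp_rot: [-1.163, -2.918, -0.0]
ft_force: [-0.2, 0.2, -1.3]
opening: 0.0598
finger_force: 0.0
```

```bash
cat >> h.py <<'E'
def go(x,y,z):
    s=ctrl.get_state(); M=R.from_rotvec(s['tcp_rot']).as_matrix()
    print(s['time'],np.round(s['position'],4),'psi',np.degrees(np.arctan2(M[1,0],M[0,0])).round(2),'q',np.round(s['qpos'],3),'F',np.round(s['ft_force'],1),'Ftool',np.round(M.T@np.array(s['ft_force']),1),'T',np.round(s['wrist_torque'],2)); print('move tool',(M.T@(np.array([x,y,z])-s['position'])).round(4))
E
python3 -c "
from h import *
go(.5115,-.18,.24)"
```

```text
35.425 [ 0.4093 -0.1184  0.2845] psi 136.53 q [-0.391  0.061  1.878  0.     1.202 -1.203] F [-0.2  0.2 -1.3] Ftool [0.3 0.  1.3] T [ 0.02 -0.02 -0.02]
move tool [-0.1166  0.0256  0.0444]
```

Call:
{"fn": "carry_out", "kwargs": {
  "rows": [
    {"tx": -0.039,"ty": 0.0085,"tz": 0,"ax": 0,"ay": 0,"az": 0,"gripper": 0.06},
    {"tx": -0.039,"ty": 0.0085,"tz": 0,"ax": 0,"ay": 0,"az": 0,"gripper": 0.06},
    {"tx": -0.0386,"ty": 0.0086,"tz": 0,"ax": 0,"ay": 0,"az": 0,"gripper": 0.06},
    {"tx": 0,"ty": 0,"tz": 0.03,"ax": 0,"ay": 0,"az": 0,"gripper": 0.06},
    {"tx": 0,"ty": 0,"tz": 0,"ax": 0,"ay": 0,"az": 0,"gripper": 0.06}
  ]
}}

```text
time: 36.05
position: [0.5105, -0.1801, 0.2526]
tcp_rot: [-1.167, -2.912, -0.0]
ft_force: [-0.2, 0.4, -0.1]
opening: 0.0599
finger_force: 0.0
```

Call:
{"fn": "carry_out", "kwargs": {
  "rows": [
    {"tx": 0,"ty": 0,"tz": 0.025,"ax": 0,"ay": 0,"az": 0,"gripper": 0.06},
    {"tx": 0,"ty": 0,"tz": 0.025,"ax": 0,"ay": 0,"az": 0,"gripper": 0.06},
    {"tx": 0,"ty": 0,"tz": 0.007,"ax": 0,"ay": 0,"az": 0,"gripper": 0.04},
    {"tx": 0,"ty": 0,"tz": 0,"ax": 0,"ay": 0,"az": 0,"gripper": 0.025},
    {"tx": 0,"ty": 0,"tz": 0,"ax": 0,"ay": 0,"az": 0,"gripper": 0.025}
  ]
}}

```text
time: 36.67
position: [0.5117, -0.1812, 0.1988]
tcp_rot: [1.164, 2.916, -0.0]
ft_force: [0.2, 0.9, 0.7]
opening: 0.0252
finger_force: 0.0
```

```bash
python3 -c "
from h import *
go(.5115,-.18,.197)"
```

```text
36.675 [ 0.5117 -0.1812  0.1988] psi 136.48 q [-0.426  0.373  1.706 -0.     1.061 -1.237] F [0.2 0.9 0.7] Ftool [ 0.5  0.8 -0.7] T [-0.04 -0.02  0.02]
move tool [0.0009 0.0008 0.0018]
```

Call:
{"fn": "carry_out", "kwargs": {
  "newtons": 20,
  "rows": [
    {"tx": 0.0005,"ty": 0.0005,"tz": 0.002,"ax": 0,"ay": 0,"az": 0,"gripper": 0.02},
    {"tx": 0,"ty": 0,"tz": 0,"ax": 0,"ay": 0,"az": 0,"gripper": 0.005},
    {"tx": 0,"ty": 0,"tz": 0,"ax": 0,"ay": 0,"az": 0,"gripper": 0.005},
    {"tx": 0,"ty": 0,"tz": 0,"ax": 0,"ay": 0,"az": 0,"gripper": 0.005}
  ]
}}

```text
time: 37.17
position: [0.5103, -0.181, 0.1959]
tcp_rot: [-1.163, -2.917, 0.002]
ft_force: [-6.7, -4.2, 2.9]
opening: 0.0115
finger_force: 23.4
```

```bash
python3 -c "
from h import *
go(.5115,-.18,.197)"
```

```text
37.175 [ 0.5103 -0.181   0.1959] psi 136.51 q [-0.426  0.376  1.71  -0.002  1.057 -1.237] F [-6.7 -4.2  2.9] Ftool [ 2.  -7.7 -2.9] T [-0.61  0.96  0.06]
move tool [-0.0002  0.0015 -0.0011]
```

Call:
{"fn": "carry_out", "kwargs": {
  "rows": [
    {"tx": 0,"ty": -0.0015,"tz": 0,"ax": 0,"ay": 0,"az": 0,"gripper": 0.005},
    {"tx": 0,"ty": 0,"tz": 0,"ax": 0,"ay": 0,"az": 0,"gripper": 0.005},
    {"tx": 0,"ty": 0,"tz": 0,"ax": 0,"ay": 0,"az": 5,"gripper": 0.005},
    {"tx": 0,"ty": 0,"tz": 0,"ax": 0,"ay": 0,"az": 5,"gripper": 0.005},
    {"tx": 0,"ty": 0,"tz": 0,"ax": 0,"ay": 0,"az": 0,"gripper": 0.005}
  ]
}}

```text
time: 37.8
position: [0.5101, -0.1812, 0.1954]
tcp_rot: [-1.413, -2.805, -0.001]
ft_force: [0.8, 3.4, -1.2]
opening: 0.0117
finger_force: 22.5
```

```bash
python3 -c "
from h import *
go(.5105,-.181,.196)"
```

```text
37.8 [ 0.5101 -0.1812  0.1954] psi 126.52 q [-0.427  0.376  1.712  0.     1.054 -1.065] F [ 0.8  3.4 -1.2] Ftool [2.3 2.6 1.2] T [ 0.49 -0.17 -0.15]
move tool [-0.0001  0.0004 -0.0006]
```

Call:
{"fn": "carry_out", "kwargs": {
  "rows": [
    {"tx": 0,"ty": 0,"tz": 0.0005,"ax": 0,"ay": 0,"az": 10,"gripper": 0.005},
    {"tx": 0,"ty": 0,"tz": 0.0005,"ax": 0,"ay": 0,"az": 10,"gripper": 0.005},
    {"tx": 0,"ty": 0,"tz": 0.0005,"ax": 0,"ay": 0,"az": 10,"gripper": 0.005},
    {"tx": 0,"ty": 0,"tz": 0.0005,"ax": 0,"ay": 0,"az": 10,"gripper": 0.005},
    {"tx": 0,"ty": 0,"tz": 0.0005,"ax": 0,"ay": 0,"az": 10,"gripper": 0.005}
  ]
}}

```text
time: 38.42
position: [0.5099, -0.1812, 0.1928]
tcp_rot: [-2.47, -1.941, 0.001]
ft_force: [-0.1, 2.7, -1.6]
opening: 0.012
finger_force: 22.6
```

```bash
python3 -c "
from h import *
go(.5105,-.181,.193)"
```

```text
38.425 [ 0.5099 -0.1812  0.1928] psi 76.32 q [-0.428  0.379  1.714  0.     1.049 -0.189] F [-0.1  2.7 -1.6] Ftool [ 2.6 -0.8  1.6] T [0.4  0.01 0.15]
move tool [ 0.0003  0.0005 -0.0002]
```

Smooth. Two more calls of the same.

Call:
{"fn": "carry_out", "kwargs": {
  "rows": [
    {"tx": 0,"ty": 0,"tz": 0.0005,"ax": 0,"ay": 0,"az": 10,"gripper": 0.005},
    {"tx": 0,"ty": 0,"tz": 0.0005,"ax": 0,"ay": 0,"az": 10,"gripper": 0.005},
    {"tx": 0,"ty": 0,"tz": 0.0005,"ax": 0,"ay": 0,"az": 10,"gripper": 0.005},
    {"tx": 0,"ty": 0,"tz": 0.0005,"ax": 0,"ay": 0,"az": 10,"gripper": 0.005},
    {"tx": 0,"ty": 0,"tz": 0.0005,"ax": 0,"ay": 0,"az": 10,"gripper": 0.005}
  ]
}}

```text
time: 39.05
position: [0.5097, -0.1811, 0.1902]
tcp_rot: [-3.058, -0.715, 0.002]
ft_force: [-1.5, 3.8, -2.6]
opening: 0.0113
finger_force: 22.6
```

Call:
{"fn": "carry_out", "kwargs": {
  "rows": [
    {"tx": 0,"ty": 0,"tz": 0.0005,"ax": 0,"ay": 0,"az": 10,"gripper": 0.005},
    {"tx": 0,"ty": 0,"tz": 0.0005,"ax": 0,"ay": 0,"az": 10,"gripper": 0.005},
    {"tx": 0,"ty": 0,"tz": 0.0005,"ax": 0,"ay": 0,"az": 10,"gripper": 0.005},
    {"tx": 0,"ty": 0,"tz": 0.0005,"ax": 0,"ay": 0,"az": 10,"gripper": 0.005},
    {"tx": 0,"ty": 0,"tz": 0.0005,"ax": 0,"ay": 0,"az": 10,"gripper": 0.005}
  ]
}}

```text
time: 39.67
position: [0.5097, -0.1809, 0.1876]
tcp_rot: [-3.074, 0.644, 0.002]
ft_force: [0.1, 4.4, -2.9]
opening: 0.0114
finger_force: 22.5
```

```bash
python3 -c "
from h import *
go(.5105,-.181,.193)"
```

```text
39.675 [ 0.5097 -0.1809  0.1876] psi -23.67 q [-0.427  0.385  1.719  0.     1.039  1.556] F [ 0.1  4.4 -2.9] Ftool [-1.7 -4.1  2.9] T [0.68 0.06 0.15]
move tool [ 0.0008 -0.0002 -0.0054]
```

Call:
{"fn": "carry_out", "kwargs": {
  "rows": [
    {"tx": 0,"ty": 0,"tz": 0,"ax": 0,"ay": 0,"az": 0,"gripper": 0.06},
    {"tx": 0,"ty": 0,"tz": 0,"ax": 0,"ay": 0,"az": 0,"gripper": 0.06},
    {"tx": 0,"ty": 0,"tz": 0,"ax": 0,"ay": 0,"az": 0,"gripper": 0.06},
    {"tx": 0,"ty": 0,"tz": -0.03,"ax": 0,"ay": 0,"az": 0,"gripper": 0.06},
    {"tx": 0,"ty": 0,"tz": -0.03,"ax": 0,"ay": 0,"az": 0,"gripper": 0.06}
  ]
}}

```text
time: 40.3
position: [0.51, -0.1815, 0.2488]
tcp_rot: [3.076, -0.637, -0.001]
ft_force: [0.0, -0.5, 0.1]
opening: 0.06
finger_force: 0.0
```

Call:
{"fn": "carry_out", "kwargs": {
  "rows": [
    {"tx": 0,"ty": 0,"tz": 0,"ax": 0,"ay": 0,"az": -10,"gripper": 0.06},
    {"tx": 0,"ty": 0,"tz": 0,"ax": 0,"ay": 0,"az": -10,"gripper": 0.06},
    {"tx": 0,"ty": 0,"tz": 0,"ax": 0,"ay": 0,"az": -10,"gripper": 0.06},
    {"tx": 0,"ty": 0,"tz": 0,"ax": 0,"ay": 0,"az": -10,"gripper": 0.06},
    {"tx": 0,"ty": 0,"tz": 0,"ax": 0,"ay": 0,"az": -10,"gripper": 0.06}
  ]
}}

```text
time: 40.92
position: [0.5101, -0.1816, 0.2482]
tcp_rot: [3.055, 0.732, 0.0]
ft_force: [-0.0, 0.3, 0.4]
opening: 0.0601
finger_force: 0.0
```

Call:
{"fn": "carry_out", "kwargs": {
  "rows": [
    {"tx": 0,"ty": 0,"tz": 0,"ax": 0,"ay": 0,"az": -10,"gripper": 0.06},
    {"tx": 0,"ty": 0,"tz": 0,"ax": 0,"ay": 0,"az": -10,"gripper": 0.06},
    {"tx": 0,"ty": 0,"tz": 0,"ax": 0,"ay": 0,"az": -10,"gripper": 0.06},
    {"tx": 0,"ty": 0,"tz": 0,"ax": 0,"ay": 0,"az": -10,"gripper": 0.06},
    {"tx": 0,"ty": 0,"tz": 0,"ax": 0,"ay": 0,"az": -10,"gripper": 0.06}
  ]
}}

```text
time: 41.55
position: [0.5101, -0.1816, 0.2482]
tcp_rot: [2.459, 1.954, 0.0]
ft_force: [-0.1, 0.3, 0.5]
opening: 0.0602
finger_force: 0.0
```

Call:
{"fn": "carry_out", "kwargs": {
  "rows": [
    {"tx": 0,"ty": 0,"tz": 0,"ax": 0,"ay": 0,"az": -10,"gripper": 0.06},
    {"tx": 0,"ty": 0,"tz": 0,"ax": 0,"ay": 0,"az": -10,"gripper": 0.06},
    {"tx": 0,"ty": 0,"tz": 0,"ax": 0,"ay": 0,"az": -10,"gripper": 0.06},
    {"tx": 0,"ty": 0,"tz": 0,"ax": 0,"ay": 0,"az": -10,"gripper": 0.06},
    {"tx": 0,"ty": 0,"tz": 0,"ax": 0,"ay": 0,"az": -10,"gripper": 0.06}
  ]
}}

```text
time: 42.18
position: [0.5101, -0.1816, 0.2482]
tcp_rot: [1.403, 2.811, -0.0]
ft_force: [0.1, -0.7, 1.3]
opening: 0.06
finger_force: 0.0
```

Call:
{"fn": "carry_out", "kwargs": {
  "rows": [
    {"tx": 0,"ty": 0,"tz": 0,"ax": 0,"ay": 0,"az": -10,"gripper": 0.06},
    {"tx": 0,"ty": 0,"tz": 0,"ax": 0,"ay": 0,"az": -10,"gripper": 0.06},
    {"tx": 0,"ty": 0,"tz": 0,"ax": 0,"ay": 0,"az": -10,"gripper": 0.06},
    {"tx": 0,"ty": 0,"tz": 0,"ax": 0,"ay": 0,"az": 0,"gripper": 0.06},
    {"tx": 0,"ty": 0,"tz": 0,"ax": 0,"ay": 0,"az": 0,"gripper": 0.06}
  ]
}}

```text
time: 42.8
position: [0.5101, -0.1815, 0.2481]
tcp_rot: [0.645, 3.075, -0.0]
ft_force: [0.4, -0.1, -0.3]
opening: 0.0605
finger_force: 0.0
```

```bash
python3 -c "
from h import *
go(.5100,-.181,.1876)"
```

```text
42.8 [ 0.5101 -0.1815  0.2481] psi 156.32 q [-0.428  0.318  1.654 -0.     1.169 -1.585] F [ 0.4 -0.1 -0.3] Ftool [-0.4  0.   0.3] T [-0.05  0.    0.03]
move tool [0.0003 0.0004 0.0605]
```

Call:
{"fn": "carry_out", "kwargs": {
  "rows": [
    {"tx": 0,"ty": 0,"tz": 0.03,"ax": 0,"ay": 0,"az": 0,"gripper": 0.06},
    {"tx": 0,"ty": 0,"tz": 0.025,"ax": 0,"ay": 0,"az": 0,"gripper": 0.06},
    {"tx": 0,"ty": 0,"tz": 0.005,"ax": 0,"ay": 0,"az": 0,"gripper": 0.03},
    {"tx": 0,"ty": 0,"tz": 0,"ax": 0,"ay": 0,"az": 0,"gripper": 0.03},
    {"tx": 0,"ty": 0,"tz": 0,"ax": 0,"ay": 0,"az": 0,"gripper": 0.03}
  ]
}}

```text
time: 43.42
position: [0.5106, -0.1817, 0.1891]
tcp_rot: [0.64, 3.074, -0.001]
ft_force: [-0.5, 0.2, -0.2]
opening: 0.03
finger_force: 0.0
```

Call:
{"fn": "carry_out", "kwargs": {
  "newtons": 20,
  "rows": [
    {"tx": 0,"ty": 0,"tz": 0,"ax": 0,"ay": 0,"az": 0,"gripper": 0.005},
    {"tx": 0,"ty": 0,"tz": 0,"ax": 0,"ay": 0,"az": 0,"gripper": 0.005},
    {"tx": 0,"ty": 0,"tz": 0,"ax": 0,"ay": 0,"az": 0,"gripper": 0.005}
  ]
}}

```text
time: 43.8
position: [0.5106, -0.1813, 0.1889]
tcp_rot: [0.639, 3.074, 0.0]
ft_force: [0.6, 3.7, 6.2]
opening: 0.0116
finger_force: 23.9
```

```bash
python3 -c "
from h import *
go(.5100,-.181,.1876)"
```

```text
43.8 [ 0.5106 -0.1813  0.1889] psi 156.51 q [-4.270e-01  3.840e-01  1.718e+00  1.000e-03  1.039e+00 -1.588e+00] F [0.6 3.7 6.2] Ftool [ 0.9  3.6 -6.2] T [ 0.53 -0.03  0.08]
move tool [0.0006 0.     0.0013]
```

Grip is good. Turn another 110°.

Call:
{"fn": "carry_out", "kwargs": {
  "rows": [
    {"tx": 0,"ty": 0,"tz": 0.0005,"ax": 0,"ay": 0,"az": 10,"gripper": 0.005},
    {"tx": 0,"ty": 0,"tz": 0.0005,"ax": 0,"ay": 0,"az": 10,"gripper": 0.005},
    {"tx": 0,"ty": 0,"tz": 0.0005,"ax": 0,"ay": 0,"az": 10,"gripper": 0.005},
    {"tx": 0,"ty": 0,"tz": 0.0005,"ax": 0,"ay": 0,"az": 10,"gripper": 0.005},
    {"tx": 0,"ty": 0,"tz": 0.0005,"ax": 0,"ay": 0,"az": 10,"gripper": 0.005}
  ]
}}

```text
time: 44.42
position: [0.5102, -0.1816, 0.1863]
tcp_rot: [1.886, 2.512, -0.0]
ft_force: [-2.2, 1.0, 6.7]
opening: 0.0117
finger_force: 23.9
```

Call:
{"fn": "carry_out", "kwargs": {
  "rows": [
    {"tx": 0,"ty": 0,"tz": 0.0005,"ax": 0,"ay": 0,"az": 10,"gripper": 0.005},
    {"tx": 0,"ty": 0,"tz": 0.0005,"ax": 0,"ay": 0,"az": 10,"gripper": 0.005},
    {"tx": 0,"ty": 0,"tz": 0.0005,"ax": 0,"ay": 0,"az": 10,"gripper": 0.005},
    {"tx": 0,"ty": 0,"tz": 0.0005,"ax": 0,"ay": 0,"az": 10,"gripper": 0.005},
    {"tx": 0,"ty": 0,"tz": 0.0005,"ax": 0,"ay": 0,"az": 10,"gripper": 0.005}
  ]
}}

```text
time: 45.05
position: [0.5096, -0.1815, 0.1836]
tcp_rot: [-2.771, -1.479, 0.002]
ft_force: [-4.7, 1.7, 8.3]
opening: 0.0115
finger_force: 24.1
```

Call:
{"fn": "carry_out", "kwargs": {
  "rows": [
    {"tx": 0,"ty": 0,"tz": 0.0005,"ax": 0,"ay": 0,"az": 10,"gripper": 0.005},
    {"tx": 0,"ty": 0,"tz": 0,"ax": 0,"ay": 0,"az": 0,"gripper": 0.005},
    {"tx": 0,"ty": 0,"tz": 0,"ax": 0,"ay": 0,"az": 0,"gripper": 0.005}
  ]
}}

```text
time: 45.42
position: [0.5096, -0.1814, 0.1831]
tcp_rot: [-2.886, -1.24, 0.002]
ft_force: [-5.2, 3.1, 8.1]
opening: 0.0116
finger_force: 24.1
```

```bash
python3 -c "
from h import *
go(.5100,-.181,.1876)"
```

```text
45.425 [ 0.5096 -0.1814  0.1831] psi 46.49 q [-0.428  0.391  1.724 -0.     1.028  0.332] F [-5.2  3.1  8.1] Ftool [-1.3 -5.9 -8.1] T [ 0.29  0.83 -0.17]
move tool [ 0.0006  0.     -0.0045]
```

Release, rise and back off to where the wrist camera sees the pin, the tins and the handle.

Call:
{"fn": "carry_out", "kwargs": {
  "rows": [
    {"tx": 0,"ty": 0,"tz": 0,"ax": 0,"ay": 0,"az": 0,"gripper": 0.06},
    {"tx": 0,"ty": 0,"tz": 0,"ax": 0,"ay": 0,"az": 0,"gripper": 0.06},
    {"tx": 0,"ty": 0,"tz": 0,"ax": 0,"ay": 0,"az": 0,"gripper": 0.06},
    {"tx": 0,"ty": 0,"tz": -0.04,"ax": 0,"ay": 0,"az": 0,"gripper": 0.06},
    {"tx": 0,"ty": 0,"tz": -0.06,"ax": 0,"ay": 0,"az": 0,"gripper": 0.06}
  ]
}}

```text
time: 46.05
position: [0.5094, -0.1812, 0.2825]
tcp_rot: [-2.884, -1.239, 0.004]
ft_force: [-0.2, -0.1, 0.3]
opening: 0.0599
finger_force: 0.0
```

Call:
{"fn": "carry_out", "kwargs": {
  "rows": [
    {"tx": 0,"ty": 0,"tz": 0,"ax": 0,"ay": 0,"az": 10,"gripper": 0.06},
    {"tx": 0,"ty": 0,"tz": 0,"ax": 0,"ay": 0,"az": 10,"gripper": 0.06},
    {"tx": 0,"ty": 0,"tz": 0,"ax": 0,"ay": 0,"az": 10,"gripper": 0.06},
    {"tx": 0,"ty": 0,"tz": 0,"ax": 0,"ay": 0,"az": 10,"gripper": 0.06},
    {"tx": 0,"ty": 0,"tz": 0,"ax": 0,"ay": 0,"az": 6.5,"gripper": 0.06}
  ]
}}

```text
time: 46.68
position: [0.5101, -0.1815, 0.2825]
tcp_rot: [-3.142, 0.007, 0.0]
ft_force: [-0.4, -0.0, 0.7]
opening: 0.0603
finger_force: 0.0
```

Call:
{"fn": "carry_out", "kwargs": {
  "rows": [
    {"tx": -0.04,"ty": -0.045,"tz": 0,"ax": 0,"ay": 0,"az": 0,"gripper": 0.06},
    {"tx": -0.04,"ty": -0.045,"tz": 0,"ax": 0,"ay": 0,"az": 0,"gripper": 0.06},
    {"tx": -0.03,"ty": -0.045,"tz": 0,"ax": 0,"ay": 0,"az": 0,"gripper": 0.06},
    {"tx": 0,"ty": -0.015,"tz": 0,"ax": 0,"ay": 0,"az": 0,"gripper": 0.06},
    {"tx": 0,"ty": 0,"tz": 0,"ax": 0,"ay": 0,"az": 0,"gripper": 0.06}
  ]
}}

```text
time: 47.3
position: [0.4006, -0.0311, 0.2829]
tcp_rot: [3.141, 0.003, 0.001]
ft_force: [-0.7, -0.5, 0.3]
opening: 0.0599
finger_force: 0.0
```

```bash
python3 -c "
from h import *
snap('wrist','w8.png');go(0,0,0)
im=cv2.imread('pics/w8.png');cv2.imwrite('pics/w8c.png',cv2.resize(im[:230,220:640],None,fx=1.9,fy=1.9,interpolation=cv2.INTER_CUBIC))"
```

```text
47.35 [ 0.4008 -0.0317  0.2827] psi 0.05 q [-0.195  0.014  1.932 -0.     1.195  1.375] F [-0.   0.8 -0.2] Ftool [-0.  -0.8  0.2] T [-0.06  0.    0.06]
move tool [-0.4009 -0.0322  0.2825]
```

View pics/w8c.png

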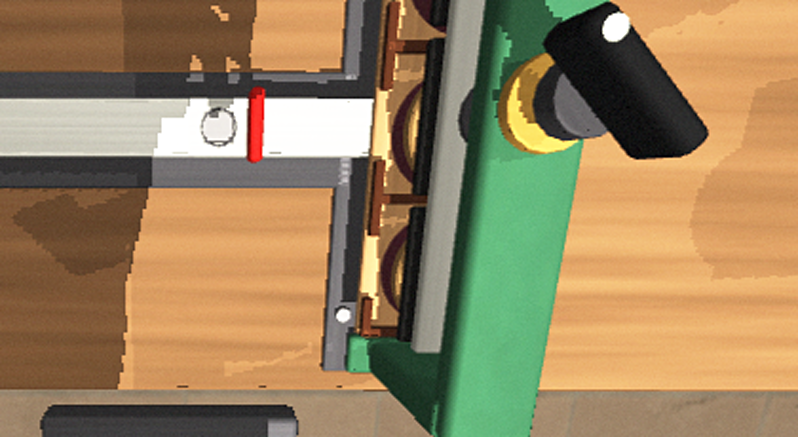

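The dot end of the bar points +46° from the x axis, which is θ ≈ 5.47. The pads rest on the lids and the tins stand in their bays, so I hand in.

```bash
python3 -c "
from plant import ctrl
print(ctrl.hand_in())"
```

```text
the job is handed in; nothing more can be done
None
```

The job is handed in (no verdict came back): three tins stand in the tray under the press, the pin is up in the second window, the handle is at about 5.5 rad (an estimated 4.4 N on each tin), and the gripper is clear of everything.

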